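# Change the microscope lamp supply over and refit its keyhole guard

## Task

Change the microscope's lamp supply over: with the red flat screwdriver from the rack, turn the white slotted selector on top of the supply a quarter turn clockwise, from the red dot to its stop at the green dot, and stand the screwdriver back in the middle hole of the rack. Then fit the yellow guard over the selector: lower its two keyholes over the screw heads and slide it towards the front of the supply until it is locked fully home. Turn the selector only with the screwdriver, keep your fingers off it, and leave everything else where it is.

Things in the scene. Friction and masses are not known exactly. Their poses are not given: they have to be found in the camera images.
- console: lamp supply: cream steel box 200 (x) by 230 (y) by 90 mm high, fixed, flat grey top panel. Origin under its centre; x axis to its back (vents); its front (knob, display) faces -x. Selector on the panel at x = -30, y = 0 mm. Red dot (start) on the selector's +y side, green dot (target) on its +x side
- screw_a (a point): top of the steel guard screw at console x = -36, y = +48 mm: head 10.5 mm across, 3 mm thick, on a 5 mm neck standing 6 mm above the panel
- screw_b (a point): top of the other guard screw, console x = -36, y = -48 mm, same size
- selector (a joint): turn of the slotted selector, rad: grows clockwise seen from above; 0 = red pointer at the red dot, 1.571 = hard stop, pointer at the green dot; starts between 0 and 0.15. Friction holds it where it is left (about 0.025 N m to turn)
- slot (a point): centre of the selector's slot on its axis, level with its top face (8 mm above the panel); turns with it; y axis along the slot to the red pointer, z up. White head 22 mm across; slot from rim to rim, 3.4 mm wide, 5 mm deep. With play and give the driver leads the selector by 0.15 to 0.4 rad, so turn it that much more
- driver_grip (a point): centre of the flat screwdriver's red handle (loose, about 75 g): 24 by 24 mm square section, 84 mm long, flats square to this x and y; z axis from blade to handle end. Starts upright in the rack's middle hole, blade down, handle's lower end resting on the rack. Shank 6 mm thick, 70 mm long below the handle
- driver_tip (a point): centre of the blade's end edge, axes as driver_grip, 112 mm below it; blade 10 mm wide along x, 2.2 mm thick along y, 12 mm long
- rack_hole (a point): centre of the rack's middle hole (15 mm) in its top face, 78 mm above the bench; z up. The rack is a fixed steel stand 70 (x) by 196 mm (y); two more holes at y = -72 and +72 mm hold smaller drivers. With the screwdriver home, driver_grip is 42 mm above this point
- guard_grip (a point): centre of the yellow guard (loose, about 120 g), 15 mm above its underside. Hollow hood open below, outside 48 (x) by 36 (y) by 30 mm high; 3 mm thick flanges at the bottom, 48 by 128 mm (y) overall, each with a keyhole at y = -48 or +48 mm: 15 mm wide entry centred at x = -12, then a 7 mm slot to x = +4 mm. Starts flat on the bench, right way up
- guard_home (a point): fixed to the supply: where guard_grip is, axes alike, when the guard is locked home, its underside on the panel (15 mm above the panel). The heads pass through the entries when guard_grip is 12 mm from here in +x; from there it slides 12 mm in -x (to the supply's front), flanges under the heads; the slot ends meet the necks 1.5 mm past home
- cross_driver: small blue-handled driver in the rack's hole at y = +72 mm, handle 15 mm thick, standing 48 mm above the rack; leave alone. Origin at its tip
- hex_driver: small green-handled driver in the rack's hole at y = -72 mm, same size as the blue one; leave alone. Origin at its tip
- bottle: white reagent bottle, black cap, 68 mm across, 140 mm tall; loose bystander, leave alone; origin under its centre
- case: small white case 55 by 115 by 22 mm; loose bystander, leave alone; origin under its centre
- petri: closed petri dish 90 mm across, 17 mm high; loose bystander, leave alone; origin under its centre
- objective: steel objective lens standing upright, 34 mm across, 51 mm tall; loose bystander, leave alone; origin under its centre
- mouse: dark computer mouse 100 by 60 by 32 mm; loose bystander, leave alone; origin under its centre
Things that resemble listed ones, but are neither listed nor needed, are in the scene too. Of the things shaped like the part that bears guard_grip, the yellow one is meant.

How it is judged:
By the outcome, as a careful person would: the job done as asked, in the order asked, and still so for the second after the job is handed in, with the robot touching nothing.
It also fails if it takes over 61 s, if anything falls off the work surface, if the arm or the gripper's body presses on something with over 40 N, if the wrist force passes 120 N, or if a joint passes its speed limit or range.

## Robot

A 6-joint arm with a two-finger parallel gripper is mounted at the origin on the work surface. World frame = base frame: x ahead of the robot, y to its left, z up, the work surface at z = 0. Lengths are in m, angles in rad, forces in N, time in s.
With the tool pointing down it reaches from about 0.3 to 0.775 m from the base axis. Payload 14.6 kg.
Tool frame: the origin (TCP) lies at the very end of the fingers, on their centre line; the grasp point (between the pads) lies 19 mm behind it; z points along the fingers, y is the line along which they close (so a half turn about z gives the same grasp; the last joint's range is limited). The gripper opens to 94 mm and grips with 3 to 60 N. Pads are 16 mm wide; open, the fingers measure 119 mm over their backs; the gripper's body (75 mm by 177 mm) begins 78 mm behind the grasp point.
Start: joints at [-1.273, 0.3, 1.521, -0, 1.321, -0.067], TCP at [0.196, -0.514, 0.178] pointing down, gripper open.
Joint ranges: [-3.03, 3.03], [-0.79, 2.21], [0.23, 2.52], [-1.04, 4.18], [0, 3.07], [-2.55, 2.55]. Speed limits (rad/s): [2.22, 2.22, 2.57, 3.14, 3.14, 3.14].

## Interface

Orientations are given as [roll, pitch, yaw] about the fixed x, y, z axes, in that order (R = Rz(yaw) Ry(pitch) Rx(roll)).
In Python, from station import * gives the robot as it stands.
- The arm moves only by the tool jog_arm, never from a script. Its argument "rows" is a list of rows, each a list of 3 entries, a list of its own where there are three numbers: the shift along the tool's x, y, z in m, then the turn about the tool's z in degrees, then the finger opening in m, from 0 to 0.094. A call has 1 to 12 rows; each row shifts and turns the commanded pose from where the row before left it, along the tool's axes as they then stand; what a row does not reach is not made up. A row lasts 1/12 s, in which the tool goes at most 41.7 mm and 7.16 degrees, less where a joint would pass 70% of its speed; a pose out of reach is approached as far as the arm can. A call is refused whole if a number of a shift passes 0.0417 or a number of a turn 7.16, either way. A call with a gripper value outside its range is refused whole. The fingers move at their own pace and stop on an object; "squeeze" is the grip in N (left out, the last holds). Time passes only in rows, so rows that do not move let the fingers close. It gives the time, the measured TCP pose, the force, the opening and the grip force at its end, in the units of the state.
- get_obs(): the state, without advancing time (a new reading comes with each control period).
- camera(name): name is "scene" or "top" or "wrist"; returns a dict with "image" (384x512x3 uint8, red, green, blue), "range_z" (384x512 float32, m along the optical axis (not along the pixel's ray), 0 where there is no reading), "K" (3x3 intrinsics, pixels), "k1" (the pictures are not rectified: a ray, as slopes to the right and down, at radius r is drawn at 1 + k1 r^2 times it, then the intrinsics apply), "world_from_camera" (4x4, takes a point from camera to world coordinates); the wrist camera has in their place "T_tool_cam" (4x4, takes a point from camera to tool coordinates, whose origin is the TCP and whose axes are the flange's). Camera axes: x right, y up, looking along -z (the intrinsics and any distortion apply to the point x, -y, -z); pixel columns grow to the right and rows downward; lengths in m; the calibration is good to about 2 mm. A picture is of the moment at which its call begins: read the wrist's pose just before it.
- hand_in(): hands the job in; it is judged then, once.
Trained networks look in a picture, given as the dict that the camera call returned (one of the last four; its "shot" number tells which), for a name from the list of things; names that differ only in an ending like _2 or _b are one class to them, and where a whole thing is asked for, a point or a joint stands for the part that bears it (a point fixed in the world has none). Each returns a list of dicts, best first, with "p" (0 to 1); they miss things now and then, are a little off and sometimes report something else, mostly with a low value. They report only what shows in the picture. A call takes as long as a camera call. They do not tell look-alikes from the thing itself.
- search_frame(label, picture): "at" ([column, row] as shares, 0 to 1, of the picture: columns of its width, rows of its height, amid what is visible of it).
- spot_point(label, picture): "at" ([column, row] as shares, 0 to 1, of the picture: columns of its width, rows of its height: a listed point, or the origin of a listed thing).
The state is a dict: "time_s": time; "qpos": joint angles; "joint_vel": joint speeds; "tau": joint torques, N m; "ee_pos": TCP position; "eef_rot": TCP orientation; "force": force on the tool from outside, world axes, zero at the start; "moment": the same for the moment, N m; "grip_width": finger opening in m; "grip_force": force on a finger pad.
Only numpy, scipy, OpenCV 4.12 (cv2) and the standard library are available. Lean on these libraries where they do the work, as an engineer would, in place of code of your own. Each camera call takes 0.05 s, during which the arm holds its last target. There are 200 camera calls.

## Working session

There is one attempt and no reset: what is moved stays moved. The work goes in short steps, Python scripts to look and compute and a tool call to move; the robot and the scene stay as the last step left them, time stands still between calls to the robot, and variables do not carry over. Pictures are saved under pics/ and viewed, at most 10 in all, crops included, and the job is handed in when it is done.

Besides the shell and the picture viewer there is one more tool, called in YAML: its name, and indented under it one key for each argument. jog_arm: Moves the arm, as the interface text tells. Its arguments: {"type":"object","properties":{"rows":{"type":"array","items":{"type":"array"}},"squeeze":{"type":"number"}},"required":["rows"]}

```bash
mkdir -p pics
cat > h.py <<'E'
from station import *
import numpy as np, cv2
from scipy.spatial.transform import Rotation as R
def Rt(o): return R.from_euler('xyz',o['eef_rot']).as_matrix()
def wfc(p,o=None):
    if 'world_from_camera' in p: return np.array(p['world_from_camera'])
    T=np.eye(4);T[:3,:3]=Rt(o);T[:3,3]=o['ee_pos'];return T@np.array(p['T_tool_cam'])
def ray(p,u,v):
    K=np.array(p['K']);d=np.array([(u-K[0,2])/K[0,0],(v-K[1,2])/K[1,1]]);s=d.copy()
    for _ in range(20): s=d/(1+p['k1']*(s@s))
    return np.array([s[0],-s[1],-1.])
def at_z(p,u,v,z,o=None):
    T=wfc(p,o);d=T[:3,:3]@ray(p,u,v);c=T[:3,3];return c+d*(z-c[2])/d[2]
def at_depth(p,u,v,o=None):
    T=wfc(p,o);z=p['range_z'][int(v),int(u)];return T[:3,:3]@(ray(p,u,v)*z)+T[:3,3]
def proj(p,X,o=None):
    c=np.linalg.inv(wfc(p,o))@np.r_[X,1];s=np.array([c[0],-c[1]])/-c[2];s=s*(1+p['k1']*(s@s));K=np.array(p['K']);return K[0,0]*s[0]+K[0,2],K[1,1]*s[1]+K[1,2]
def pcl(p,o=None):
    h,w=p['range_z'].shape;K=np.array(p['K']);u,v=np.meshgrid(np.arange(w),np.arange(h))
    d=np.stack([(u-K[0,2])/K[0,0],(v-K[1,2])/K[1,1]],-1);s=d.copy()
    for _ in range(20): s=d/(1+p['k1']*(s**2).sum(-1,keepdims=True))
    z=p['range_z'];P=np.stack([s[...,0]*z,-s[...,1]*z,-z],-1);T=wfc(p,o);return P@T[:3,:3].T+T[:3,3]
def save(p,n): cv2.imwrite('pics/'+n,cv2.cvtColor(p['image'],cv2.COLOR_RGB2BGR))
E
python3 - <<'E'
from h import *
for n in ['top','scene']:
    p=camera(n);save(p,n+'0.png');print(n,np.round(wfc(p),3).tolist(),p['K'][0][0],p['k1'])
    for l in ['console','screw_a','screw_b','slot','driver_grip','rack_hole','guard_grip','guard_home','cross_driver','hex_driver','bottle','case','petri','objective','mouse']:
        r=spot_point(l,p)
        for d in r[:3]:
            u,v=d['at'][0]*512,d['at'][1]*384
            print(l,round(d['p'],2),round(u),round(v),np.round(at_depth(p,min(u,511),min(v,383)),3) if 0<=u<512 and 0<=v<384 else '')
print(get_obs())
E
```

```text
top [[0.013, 0.986, -0.164, 0.286], [-1.0, 0.012, -0.006, -0.039], [-0.004, 0.164, 0.986, 1.534], [0.0, 0.0, 0.0, 1.0]] 444.7292457801656 -0.16398735152489705
console 0.86 234 174 [0.552 0.035 0.09 ]
screw_a 0.89 218 174 [0.553 0.088 0.089]
screw_a 0.77 244 182 [ 0.529 -0.     0.084]
screw_b 0.89 218 174 [0.553 0.088 0.089]
screw_b 0.77 244 182 [ 0.529 -0.     0.084]
slot 0.67 147 187 [0.507 0.327 0.079]
slot 0.44 234 178 [0.538 0.035 0.093]
driver_grip 0.57 142 193 [0.478 0.32  0.159]
driver_grip 0.3 170 165 [0.595 0.261 0.025]
rack_hole 0.71 147 194 [0.474 0.305 0.157]
guard_grip 0.85 297 152 [ 0.648 -0.18   0.013]
guard_grip 0.65 327 239 [ 0.344 -0.282  0.03 ]
guard_grip 0.59 387 207 [ 0.457 -0.491  0.034]
guard_home 0.77 232 179 [0.537 0.041 0.09 ]
cross_driver 0.49 134 197 [0.473 0.371 0.073]
cross_driver 0.42 235 180 [0.534 0.032 0.093]
hex_driver 0.55 173 200 [0.466 0.236 0.077]
hex_driver 0.38 229 179 [0.537 0.049 0.093]
bottle 0.67 345 153 [ 0.632 -0.336  0.083]
case 0.71 229 230 [0.372 0.051 0.022]
petri 0.75 153 141 [0.682 0.331 0.015]
objective 0.42 170 161 [0.605 0.259 0
[... 1158 characters left out ...]
 395 207 [0.458 0.407 0.002]
{'time_s': 1.6, 'qpos': array([-1.27259993e+00,  2.99864489e-01,  1.52100559e+00,  1.07666520e-05,
        1.32070244e+00, -6.66058201e-02]), 'joint_vel': array([-0.0011967 , -0.00139626, -0.00084869, -0.00087313, -0.00034218,
        0.00197495]), 'tau': array([-7.52638425e-05, -5.31665576e+01, -3.52920449e+01,  7.08741532e-02,
        2.13678688e-02,  2.72231892e-05]), 'ee_pos': array([ 0.1962143 , -0.51379697,  0.1776627 ]), 'eef_rot': array([ 3.14157187e+00, -9.06879405e-06,  3.64799550e-01]), 'force': array([ 0.13958982, -0.10182195,  0.04281991]), 'moment': array([ 0.03380351,  0.00934622, -0.02032815]), 'grip_force': 0.0, 'grip_width': 0.09448835330313632}
```

View picture.

Run:
```python
import cv2,numpy as np
t=cv2.imread('pics/top0.png')[110:290,110:430];cv2.imwrite('pics/top0c.png',cv2.resize(t,None,fx=2.5,fy=2.5,interpolation=3))
```

```text
(no output)
```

View pics/top0c.png

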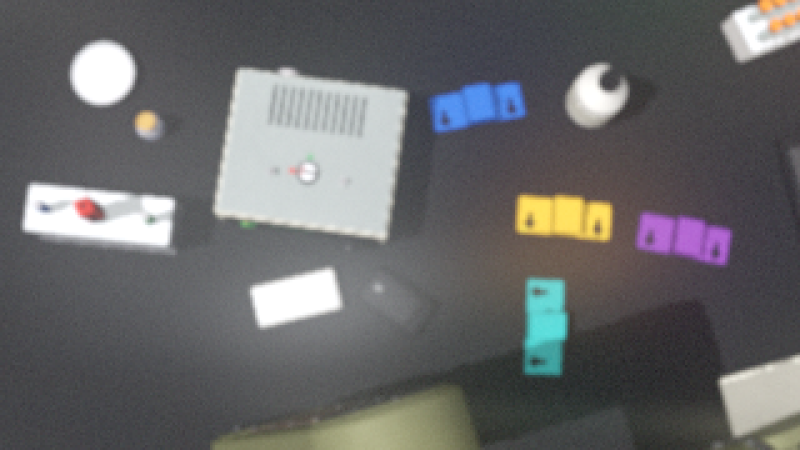

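View pics/scene0.png

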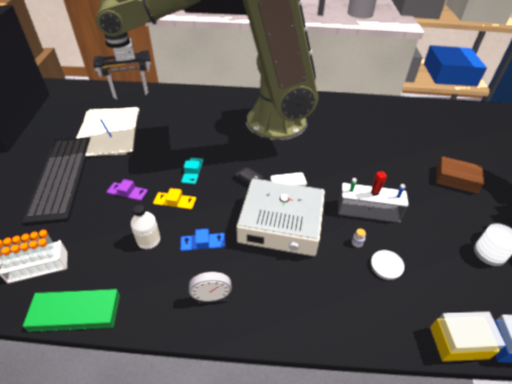

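```bash
cat >> h.py <<'E'
def plan(X,yaw=None,o=None,n=None):
    "print tool-frame shift (done before turn) and turn in deg about tool z"
    o=o or get_obs();M=Rt(o);d=M.T@(np.array(X)-o['ee_pos']);x=M[:,0];y0=np.arctan2(x[1],x[0])
    t=0 if yaw is None else -np.degrees((yaw-y0+np.pi)%(2*np.pi)-np.pi)
    print('shift mm',np.round(d*1e3,1),'turn',round(t,2),'yaw0',round(y0,4),'dist rows',np.linalg.norm(d)/.0417, 't',o['time_s'])
E
python3 - <<'E'
from h import *
p=camera('wrist');print(np.round(p['T_tool_cam'],3).tolist(),p['K'],p['k1'])
t=camera('top');print(at_z(t,336,196,.03))
plan([0.44,-0.32,0.36],-0.1)
E
```

```text
[[-0.001, 0.971, 0.239, 0.069], [1.0, 0.001, 0.0, -0.001], [0.0, 0.239, -0.971, -0.207], [0.0, 0.0, 0.0, 1.0]] [[307.07291648   0.         261.35259568]
 [  0.         307.07291648 187.64337131]
 [  0.           0.           1.        ]] 0.015250447040951057
[ 0.49222893 -0.31337067  0.03      ]
shift mm [ 296.9  -94.1 -182.3] turn 26.63 yaw0 0.3648 dist rows 8.654674436654412 t 1.7
```

jog_arm:
  rows:
    - [[0.0357,-0.0082,-0.0102],0,0.094]
    - [[0.0357,-0.0082,-0.0102],0,0.094]
    - [[0.0357,-0.0082,-0.0102],0,0.094]
    - [[0.0357,-0.0082,-0.0102],0,0.094]
    - [[0.0357,-0.0082,-0.0102],0,0.094]
    - [[0.0357,-0.0082,-0.0102],0,0.094]
    - [[0.0357,-0.0082,-0.0102],0,0.094]
    - [[0.0357,-0.0082,-0.0102],0,0.094]
    - [[0.0357,-0.0082,-0.0102],0,0.094]
    - [[0.0357,-0.0082,-0.0102],0,0.094]
    - [[0,0,0],0,0.094]
    - [[0,0,0],0,0.094]

```text
time_s: 2.7
ee_pos: [0.5016, -0.3088, 0.2796]
eef_rot: [3.141, -0.0, 0.368]
force: [-0.4, -0.6, -0.2]
grip_width: 0.0941
grip_force: 0.0
```

Run:
```python
from h import *
o=get_obs();p=camera('wrist');print(o['ee_pos'],o['eef_rot'])
P=pcl(p,o)
hsv=cv2.cvtColor(p['image'],cv2.COLOR_RGB2HSV);m=(hsv[...,0]>18)&(hsv[...,0]<35)&(hsv[...,1]>130)&(hsv[...,2]>60)
n,l,s,c=cv2.connectedComponentsWithStats(m.astype(np.uint8))
for i in range(1,n):
    if s[i,4]>200:
        q=P[l==i];print(s[i],np.round(np.median(q,0),3),np.round(np.percentile(q[:,2],[2,25,50,75,98]),4))
        for nm,k in(('top',q[:,2]>.022),('fl',q[:,2]<.012)):
            r=cv2.minAreaRect((q[k][:,:2]*1e3).astype(np.float32));print(nm,r)
for d in spot_point('guard_grip',p)[:3]:
    u,v=d['at'][0]*512,d['at'][1]*384;print(d,at_z(p,u,v,.015,o))
b=p['image'];cv2.imwrite('pics/w1.png',cv2.cvtColor(b,cv2.COLOR_RGB2BGR))
plan([0.42,0.29,0.30])
```

```text
[ 0.50159218 -0.30878388  0.27964706] [ 3.14137867e+00 -1.25240700e-04  3.67510334e-01]
[ 221  133   87   63 2730] [ 0.494 -0.314  0.003] [-0.001   0.0022  0.0033  0.029   0.0313]
top ((517.5657958984375, -313.2398681640625), (104.41463470458984, 44.91460037231445), 8.481758117675781)
fl ((488.8822021484375, -316.6815185546875), (133.8594970703125, 59.08026123046875), 85.06172180175781)
[  45  266   40   66 1005] [ 0.51  -0.254  0.422] [0.4133 0.419  0.4224 0.4242 0.4259]
top ((534.3758544921875, -264.9576721191406), (10.903739929199219, 72.13506317138672), 68.3565902709961)
fl ((0.0, 0.0), (0.0, 0.0), 0.0)
[439 266  42  66 984] [ 0.544 -0.343  0.423] [0.4133 0.4195 0.4225 0.4244 0.4266]
top ((554.81201171875, -317.9083251953125), (71.8318099975586, 10.690146446228027), 63.77254867553711)
fl ((0.0, 0.0), (0.0, 0.0), 0.0)
[ 234  347  278   16 2199] [ 0.53  -0.328  0.432] [0.4293 0.4313 0.432  0.4326 0.4337]
top ((532.245361328125, -311.35064697265625), (76.9074935913086, 41.88218688964844), 68.36302185058594)
fl ((0.0, 0.0), (0.0, 0.0), 0.0)
{'at': [0.4164, 0.6393], 'p': 0.97} [ 0.33704404 -0.2857874   0.015     ]
{'at': [0.6965, 0.5727], 'p': 0.94} [ 0.46285769 -0.4883626   0.015     ]
{'at': [0.433, 0.0964], 'p': 0.93} [ 0.64149769 -0.19456722  0.015     ]
shift mm [ 139.3 -589.2  -20.6] turn 0 yaw0 0.3647 dist rows 14.526519887145678 t 2.8
```

View pics/w1.png

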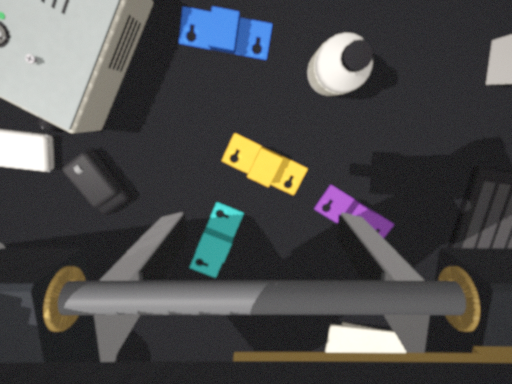

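jog_arm:
  rows:
    - [[0.02,-0.0333,0],0,0.094]
    - [[0.02,-0.0333,0],0,0.094]
    - [[0.02,-0.0333,0],0,0.094]
    - [[0.02,-0.0333,0],0,0.094]
    - [[0.02,-0.0333,0],0,0.094]
    - [[0.02,-0.0333,0],0,0.094]
    - [[0.02,-0.0333,0],0,0.094]
    - [[0.02,-0.0333,0],0,0.094]
    - [[0.02,-0.0333,0],0,0.094]
    - [[0,0,0],7,0.094]
    - [[0,0,0],7,0.094]
    - [[0,0,0],7,0.094]

```text
time_s: 3.8
ee_pos: [0.5613, 0.0338, 0.2793]
eef_rot: [3.141, 0.001, -0.008]
force: [0.1, 0.3, 0.2]
grip_width: 0.094
grip_force: 0.0
```

Run:
```python
from h import *
o=get_obs();p=camera('wrist');print(o['ee_pos'],o['eef_rot'])
P=pcl(p,o);m=(P[...,2]>.085)&(P[...,2]<.094)&(np.abs(P[...,0]-.55)<.2)
n,l,s,c=cv2.connectedComponentsWithStats(m.astype(np.uint8));i=1+s[1:,4].argmax()
print(s[i],np.median(P[l==i][:,2]),cv2.minAreaRect((P[l==i][:,:2]*1e3).astype(np.float32)))
for n,z in [('screw_a',.096),('slot',.098),('guard_home',.105),('console',.0),('selector',.098)]:
  for d in spot_point(n,p)[:3]:
    u,v=d['at'][0]*512,d['at'][1]*384;print(n,round(u),round(v),d['p'],at_z(p,u,v,z,o).round(4))
save(p,'w2f.png');a=cv2.cvtColor(p['image'],cv2.COLOR_RGB2BGR)
u,v=map(int,proj(p,[.53,.03,.098],o));print(u,v,proj(p,[.48,.31,.162],o))
x0,y0=max(u-100,0),max(v-70,0);print(x0,y0)
cv2.imwrite('pics/w2.png',cv2.resize(a[y0:y0+140,x0:x0+200],None,fx=4,fy=4,interpolation=2))
plan([0.5,0.29,0.28])
```

```text
[0.56133093 0.03376351 0.27932056] [ 3.14145411e+00  5.90808625e-04 -8.17724670e-03]
[  173    73   187   167 24744] 0.09007990664860405 ((566.9996948242188, 33.639137268066406), (226.3860626220703, 196.58935546875), 82.4281234741211)
screw_a 223 188 0.91 [0.5339 0.0846 0.096 ]
screw_a 296 197 0.57 [ 0.5217 -0.0109  0.096 ]
slot 257 181 0.52 [0.5436 0.0408 0.098 ]
guard_home 258 192 0.81 [0.5305 0.0386 0.105 ]Traceback (most recent call last):
  File "<stdin>", line 7, in <module>
ValueError: it knows: bottle, case, console, cross_driver, driver_grip, driver_tip, guard_grip, guard_home, hex_driver, mouse, objective, petri, rack_hole, screw, slot
```

Run:
```python
import cv2
a=cv2.imread('pics/w2f.png') if __import__('os').path.exists('pics/w2f.png') else None
from h import *
if a is None:
    o=get_obs();p=camera('wrist');save(p,'w2f.png');a=cv2.imread('pics/w2f.png')
cv2.imwrite('pics/w2.png',cv2.resize(a[150:220,205:315],None,fx=7,fy=7,interpolation=2))
plan([0.5,0.29,0.28])
```

```text
shift mm [ -61.4 -256.3   -0.4] turn 0 yaw0 0.0008 dist rows 6.321016307162904 t 4.1
```

View pics/w2.png

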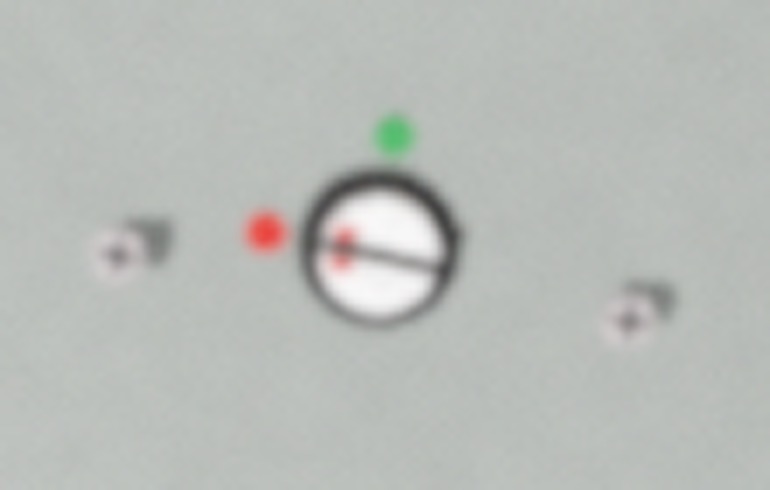

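jog_arm:
  rows:
    - [[-0.0088,-0.0366,0],0,0.094]
    - [[-0.0088,-0.0366,0],0,0.094]
    - [[-0.0088,-0.0366,0],0,0.094]
    - [[-0.0088,-0.0366,0],0,0.094]
    - [[-0.0088,-0.0366,0],0,0.094]
    - [[-0.0088,-0.0366,0],0,0.094]
    - [[-0.0088,-0.0366,0],0,0.094]
    - [[0,0,0],0,0.094]

```text
time_s: 4.77
ee_pos: [0.4987, 0.2954, 0.2793]
eef_rot: [-3.141, 0.001, 0.005]
force: [0.5, 0.4, -0.0]
grip_width: 0.0938
grip_force: 0.0
```

Run:
```python
from h import *
# panel points from earlier shot pixels
o=dict(ee_pos=np.array([0.56133093,0.03376351,0.27932056]),eef_rot=[3.14145411e+00,5.90808625e-04,-8.17724670e-03])
o2=get_obs();p=camera('wrist')
for n,u,v,z in [('sel',259.3,186.1,.098),('sa',221.7,186.6,.096),('sb',294.7,196,.096),('s1',205+318/7,150+242/7,.098),('s2',205+445/7,150+268/7,.098),('red',205+266/7,150+232/7,.09),('green',205+395/7,150+135/7,.09)]:
    print(n,at_z(p,u,v,z,o).round(4))
o=o2;print(o['ee_pos'],o['eef_rot'])
P=pcl(p,o);save(p,'w3f.png')
for n,z in [('driver_grip',.12),('rack_hole',.078),('cross_driver',0),('hex_driver',0)]:
  for d in spot_point(n,p)[:3]:
    u,v=d['at'][0]*512,d['at'][1]*384;print(n,round(u),round(v),round(d['p'],2),at_z(p,u,v,z,o).round(4))
m=(P[...,2]>.07)&(P[...,2]<.083);n,l,s,c=cv2.connectedComponentsWithStats(m.astype(np.uint8));i=1+s[1:,4].argmax()
print('rack',s[i],np.median(P[l==i][:,2]),cv2.minAreaRect((P[l==i][:,:2]*1e3).astype(np.float32)))
m=(P[...,2]>.155)&(P[...,2]<.172);n,l,s,c=cv2.connectedComponentsWithStats(m.astype(np.uint8))
for i in range(1,n):
    if s[i,4]>60: print('drv',s[i],np.median(P[l==i],0).round(4),cv2.minAreaRect((P[l==i][:,:2]*1e3).astype(np.float32)))
a=cv2.cvtColor(p['image'],cv2.COLOR_RGB2BGR)
u,v=map(int,proj(p,[.48,.31,.162],o));x0,y0=max(u-66,0),max(v-50,0);print(x0,y0)
cv2.imwrite('pics/w3.png',cv2.resize(a[y0:y0+100,x0:x0+132],None,fx=6,fy=6,interpolation=2))
```

```text
sel [0.5368 0.0374 0.098 ]
sa [0.5361 0.0866 0.096 ]
sb [ 0.5225 -0.0091  0.096 ]
s1 [0.539  0.0489 0.098 ]
s2 [0.5338 0.0254 0.098 ]
red [0.5391 0.059  0.09  ]
green [0.5575 0.0344 0.09  ]
[0.49865589 0.29541511 0.27928369] [-3.14080333e+00  7.67439323e-04  5.17012061e-03]
driver_grip 244 188 0.8 [0.4765 0.3172 0.12  ]
rack_hole 246 182 0.78 [0.4755 0.3166 0.078 ]
cross_driver 204 167 0.57 [0.4815 0.3891 0.    ]
hex_driver 294 175 0.45 [0.4685 0.2431 0.    ]
hex_driver 436 113 0.2 [ 0.5671  0.0302 -0.    ]
rack [ 173  150  148   57 5291] 0.07799727518767091 ((479.2229919433594, 317.631591796875), (196.24501037597656, 60.60102844238281), 84.66449737548828)
drv [230 182  25  24 433] [0.4807 0.3174 0.1609] ((479.5027160644531, 317.6204833984375), (23.819807052612305, 24.222137451171875), 23.195798873901367)
182 144
```

View pics/w3.png

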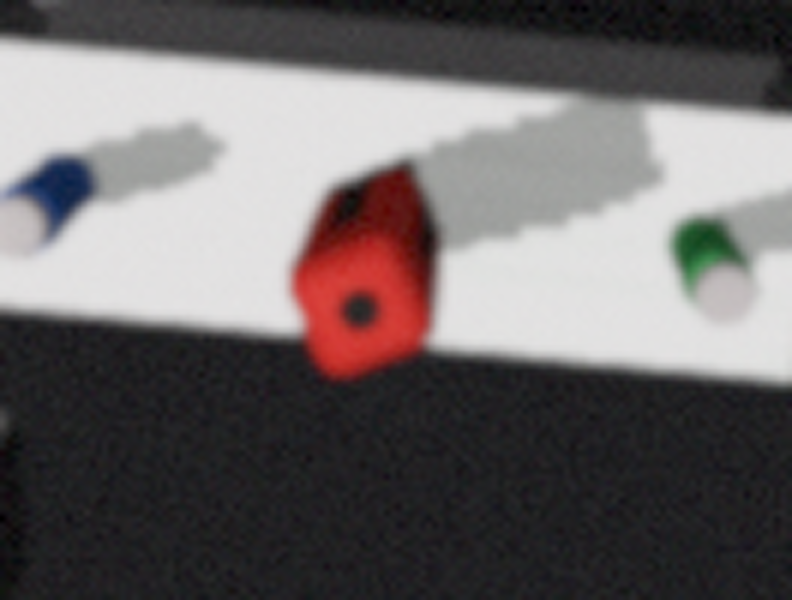

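jog_arm:
  rows:
    - [[-0.019,-0.022,0],0,0.06]
    - [[0,0,0],-7.05,0.05]
    - [[0,0,0],-7.05,0.05]
    - [[0,0,0],-7.05,0.05]
    - [[0,0,0],-7.05,0.05]
    - [[0,0,0],-7.05,0.05]
    - [[0,0,0.015],-7.05,0.05]
    - [[0,0,0.015],-7.05,0.05]
    - [[0,0,0.015],-7.05,0.05]
    - [[0,0,0.015],-7.05,0.05]
    - [[0,0,0.015],-7.05,0.05]
    - [[0,0,0.015],-7.05,0.05]

```text
time_s: 6.02
ee_pos: [0.4822, 0.3114, 0.1891]
eef_rot: [3.141, -0.0, 1.357]
force: [-0.0, -0.2, 0.3]
grip_width: 0.0498
grip_force: 0.0
```

jog_arm:
  rows:
    - [[0,0,0.005],-7.05,0.05]
    - [[0,0,0.005],-7.05,0.05]
    - [[0,0,0],-7.05,0.05]
    - [[0,0,0],-7.05,0.05]
    - [[0,0,0],-7.05,0.05]
    - [[0,0,0],0,0.05]

```text
time_s: 6.52
ee_pos: [0.4822, 0.3115, 0.1798]
eef_rot: [3.141, 0.0, 1.972]
force: [0.3, -1.1, -0.5]
grip_width: 0.05
grip_force: 0.0
```

Run:
```python
from h import *
o=get_obs();plan([.4795,.3175,.101],np.radians(113.2),o);print(o['eef_rot'],o['qpos'])
```

```text
shift mm [ 6.6 -0.2 78.8] turn -0.22 yaw0 1.9718 dist rows 1.8965771097851403 t 6.5167
[3.14135437e+00 9.75085244e-05 1.97179138e+00] [ 5.09822805e-01  3.51903951e-01  1.44728192e+00 -1.26093308e-04
  1.34218050e+00  1.08856305e-01]
```

jog_arm:
  rows:
    - [[0.0066,-0.0002,0.005],0,0.05]
    - [[0,0,0.02],0,0.05]
    - [[0,0,0.025],0,0.05]
    - [[0,0,0.02],0,0.05]
    - [[0,0,0.0088],0,0.05]
    - [[0,0,0],0,0.02]
    - [[0,0,0],0,0.02]
    - [[0,0,0],0,0.02]
    - [[0,0,0],0,0.02]
    - [[0,0,0],0,0.02]
    - [[0,0,0],0,0.02]
  squeeze: 45

```text
time_s: 7.43
ee_pos: [0.4793, 0.319, 0.102]
eef_rot: [3.14, -0.0, 1.967]
force: [-0.4, -0.1, 5.8]
grip_width: 0.0237
grip_force: 45.0
```

jog_arm:
  rows:
    - [[0,0,-0.01],0,0.02]
    - [[0,0,-0.02],0,0.02]
    - [[0,0,-0.03],0,0.02]
    - [[0,0,-0.03],0,0.02]
    - [[0,0,-0.03],0,0.02]
    - [[0,0,-0.02],0,0.02]
    - [[0,0,-0.01],0,0.02]
    - [[0,0,0],0,0.02]

```text
time_s: 8.1
ee_pos: [0.4793, 0.319, 0.2532]
eef_rot: [3.138, -0.0, 1.967]
force: [0.1, -0.6, -1.1]
grip_width: 0.024
grip_force: 45.0
```

Run:
```python
from h import *
o=get_obs();print(o['ee_pos'],o['eef_rot'],o['grip_width'],o['force'])
A=[]
for n in ['wrist','scene','top']:
    p=camera(n);save(p,n+'4f.png')
    X=np.r_[o['ee_pos'][:2],o['ee_pos'][2]+.019-.112];u,v=map(int,proj(p,X,o if n=='wrist' else None));print(n,u,v)
    for l in('driver_tip','driver_grip'):
        for d in spot_point(l,p)[:2]: print(l,d['at'][0]*512,d['at'][1]*384,d['p'])
    b=cv2.cvtColor(p['image'],cv2.COLOR_RGB2BGR);b=cv2.copyMakeBorder(b,40,40,40,40,cv2.BORDER_CONSTANT)
    A.append(cv2.resize(b[v+5:v+75,u+10:u+70],None,fx=4.4,fy=4.4,interpolation=2))
cv2.imwrite('pics/tip4.png',np.hstack(A))
```

```text
[0.47932522 0.31898167 0.25322408] [ 3.13805616e+00 -4.78117583e-04  1.96690241e+00] 0.024020018992543697 [ 0.10428598 -0.64327707 -1.11611479]
wrist 260 183
driver_tip 263.5776 181.59359999999998 0.97
driver_grip 261.0176 226.40640000000002 0.81
scene 382 173
driver_tip 381.5936 175.1808 0.67
driver_grip 393.6256 145.6896 0.81
top 142 192
```

View pics/tip4.png

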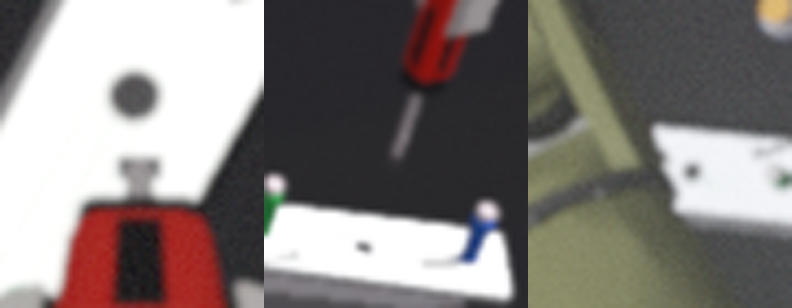

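jog_arm:
  rows:
    - [[-0.03,-0.006,0],0,0.02]
    - [[-0.036,-0.007,0],0,0.02]
    - [[-0.036,-0.007,0],0,0.02]
    - [[-0.036,-0.007,0],0,0.02]
    - [[-0.036,-0.007,0],0,0.02]
    - [[-0.036,-0.007,0],0,0.02]
    - [[-0.036,-0.007,0],0,0.02]
    - [[-0.036,-0.0077,0],0,0.02]
    - [[0,0,0],-6.9,0.02]
    - [[0,0,0],-6.9,0.02]
    - [[0,0,0],-6.9,0.02]
    - [[0,0,0],-6.9,0.02]

```text
time_s: 9.55
ee_pos: [0.5363, 0.0367, 0.2506]
eef_rot: [-3.141, -0.0, 2.454]
force: [-0.1, 1.1, -0.9]
grip_width: 0.0238
grip_force: 45.0
```

jog_arm:
  rows:
    - [[0,0,0],-6.9,0.02]
    - [[0,0,0],-6.9,0.02]
    - [[0,0,0],-6.9,0.02]
    - [[0,0,0],-6.8,0.02]
    - [[0,0,0],0,0.02]
    - [[0,0,0],0,0.02]

```text
time_s: 10.05
ee_pos: [0.5363, 0.0371, 0.2507]
eef_rot: [-3.142, -0.0, 2.925]
force: [-0.5, 0.7, -2.2]
grip_width: 0.0239
grip_force: 45.0
```

Run:
```python
from h import *
o=get_obs();print(o['ee_pos'],o['eef_rot'],o['grip_width'])
p=camera('wrist');save(p,'w5f.png')
for l in('driver_tip','slot'):
    for d in spot_point(l,p)[:2]: print(l,d['at'][0]*512,d['at'][1]*384,d['p'])
b=cv2.imread('pics/w5f.png');u,v=map(int,proj(p,[.5368,.0374,.098],o));print(u,v)
cv2.imwrite('pics/w5.png',cv2.resize(b[v-35:v+25,u-45:u+45],None,fx=8,fy=8,interpolation=2))
plan([.5368,.0374,.25],np.radians(167.8),o)
```

```text
[0.53627948 0.03705315 0.25072063] [-3.14157023e+00 -1.55050956e-04  2.92489257e+00] 0.023945278809906687
driver_tip 265.0112 185.5104 0.57
slot 305.5104 164.3136 0.75
slot 262.4 170.4192 0.63
261 172
shift mm [-0.4  0.5  0.7] turn -0.22 yaw0 2.9249 dist rows 0.022883189156270748 t 10.05
```

View pics/w5.png

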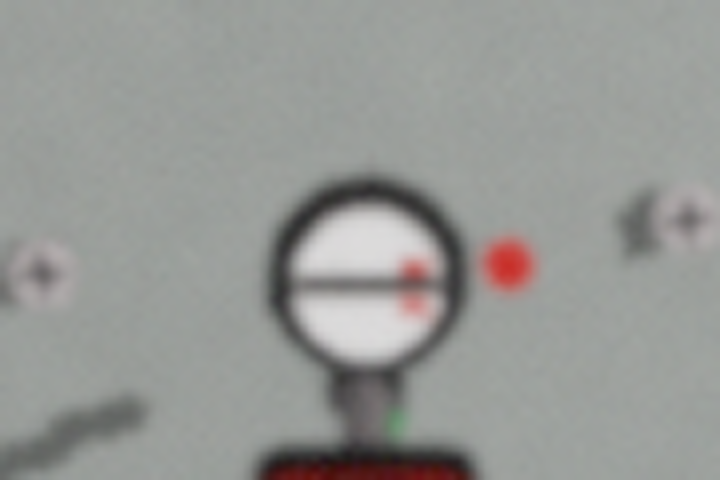

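Run:
```python
from h import *
o=dict(ee_pos=np.array([0.53627948,0.03705315,0.25072063]),eef_rot=[-3.14157023e+00,-1.55050956e-04,2.92489257e+00])
p=camera('wrist');M=Rt(o)
for dx in(-.0015,0):
  for zz in (.093-.0007,):
    X=o['ee_pos']+M@np.array([dx+.0011,0,zz]);print(dx,proj(p,X,o))
b=cv2.cvtColor(p['image'],cv2.COLOR_RGB2GRAY);print(b[174:200,262]);print(b[186,248:278]);print(b[190,248:278])
print(at_z(p,261.75,172.5,.098,o))
o2=get_obs();M=Rt(o2)
```

```text
-0.0015 (np.float64(260.7098008376123), np.float64(183.6231430473929))
0 (np.float64(260.70781423769256), np.float64(182.1611356870495))
[196 212 216 217 217 216 209 185 137  88  89 101 107 110 113 111 106 100
  79  49  35  37  46  30  27  15]
[157 157 157 155 156 157 156 149 127  98  79  81  94 101 107 107  98  99
 117 150 155 160 160 161 159 157 160 160 158 160]
[157 155 157 157 157 157 157 155 153 146 129 102  91  99 106 111 120 130
 146 156 158 158 157 157 157 157 157 159 159 162]
[0.53727359 0.03798143 0.098     ]
```

jog_arm:
  rows:
    - [[0.0003,0.0005,0.015],0,0.02]
    - [[0,0,0.02],0,0.02]
    - [[0,0,0.015],0,0.02]
    - [[0,0,0.004],0,0.02]
    - [[0,0,0],0,0.02]

```text
time_s: 10.67
ee_pos: [0.5357, 0.0376, 0.1961]
eef_rot: [-3.141, -0.002, 2.928]
force: [-0.7, 0.6, -1.6]
grip_width: 0.0239
grip_force: 45.0
```

Run:
```python
from h import *
o=get_obs();print(o['ee_pos'],o['eef_rot'],o['force'])
p=camera('wrist');save(p,'w6f.png');M=Rt(o)
for dx in(-.0015,0): print(dx,proj(p,o['ee_pos']+M@np.array([dx+.0011,0,.093]),o))
b=cv2.imread('pics/w6f.png');u,v=map(int,proj(p,[.537,.0377,.098],o));print(u,v)
cv2.imwrite('pics/w6.png',cv2.resize(b[v-30:v+30,u-40:u+40],None,fx=9,fy=9,interpolation=2))
```

```text
[0.53572219 0.03762189 0.1960922 ] [-3.14121271e+00 -1.73629965e-03  2.92766782e+00] [-0.74857845  0.59051803 -1.64065383]
-0.0015 (np.float64(260.7105063694054), np.float64(183.4643013101042))
0 (np.float64(260.7085252462409), np.float64(182.00533779976965))
261 183
```

View pics/w6.png

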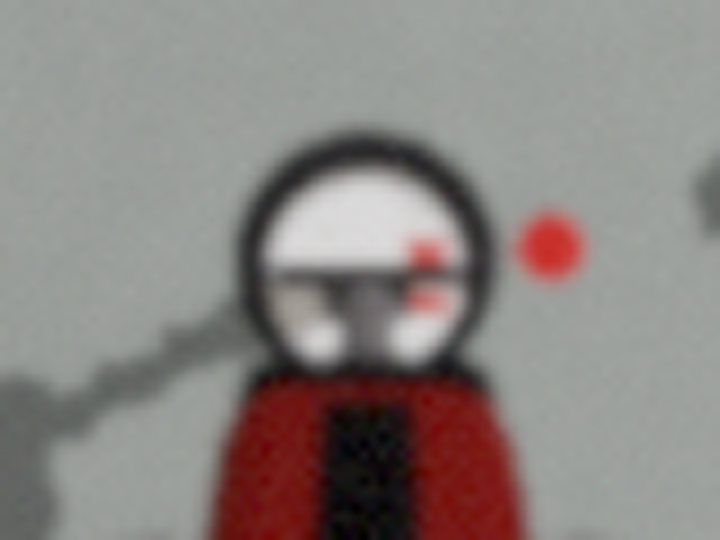

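Run:
```python
from h import *
b=cv2.imread('pics/w6f.png');g=b.max(2)
print('cols',[251,252,253,254,256,258,260,261,262,264,266,268,269,270])
for v in range(176,196): print(v,g[v,[251,252,253,254,256,258,260,261,262,264,266,268,269,270]])
o=dict(ee_pos=np.array([0.53572219,0.03762189,0.1960922]),eef_rot=[-3.14121271e+00,-1.73629965e-03,2.92766782e+00])
p=camera('wrist');M=Rt(o)
for dx in(-.0015,0):
  for z in(.093,.105,.0981,.1031): print(dx,z,proj(p,o['ee_pos']+M@np.array([dx,0,z]),o))
```

```text
cols [251, 252, 253, 254, 256, 258, 260, 261, 262, 264, 266, 268, 269, 270]
176 [ 78 130 175 199 214 217 217 218 218 218 211 197 180 139]
177 [111 163 195 211 216 217 218 219 218 217 215 211 201 176]
178 [142 187 209 214 214 216 217 217 218 217 215 213 209 192]
179 [162 199 215 218 216 217 219 219 216 217 212 210 208 199]
180 [176 205 216 215 216 215 214 216 216 216 207 203 205 203]
181 [173 194 201 203 203 202 202 203 203 202 195 188 190 191]
182 [143 157 157 157 160 159 158 157 158 157 150 146 147 149]
183 [118 111 101 101  94  95  96 101 100  95  95 105 108 112]
184 [107 114 108 108  87  64  80  90  91  75  98 137 141 141]
185 [118 136 142 142 111  64  88  98 106  86 124 174 181 180]
186 [120 147 157 158 130  75  94 104 110 105 147 195 198 195]
187 [113 146 161 162 143  90  95 102 112 122 165 204 204 197]
188 [100 136 157 164 164 125 100 106 114 142 188 210 206 189]
189 [ 75 117 155 172 191 161  99 106 115 160 208 211 199 168]
190 [ 59 100 143 175 206 174 102 104 112 166 210 201 176 134]
191 [ 60  73 119 159 199 162  91  95 106 151 199 171 137  92]
192 [ 57  50  76 117 165 128  76  76  82 117 161 127  85  52]
193 [ 50  36  39  64 102  77  41  53  54  71 104  70  43  32]
194 [36 35 35 40 58 45 39 42 40 47 55 48 43 33]
195 [60 63 70 71 69 68 66 64 66 69 68 74 69 71]
-0.0015 0.093 (np.float64(260.7123306562443), np.float64(184.53171152642523))
-0.0015 0.105 (np.float64(260.7343096328618), np.float64(181.89750943782943))
-0.0015 0.0981 (np.float64(260.72187172559296), np.float64(183.3882269415217))
-0.0015 0.1031 (np.float64(260.7309370279492), np.float64(182.30173111386767))
0 0.093 (np.float64(260.7103533530034), np.float64(183.0752377831509))
0 0.105 (np.float64(260.73242834687284), np.float64(180.49118527892887))
0 0.0981 (np.float64(260.7199363200787), np.float64(181.95349690416222))
0 0.1031 (np.float64(260.7290411230285), np.float64(180.88769778863875))
```

jog_arm:
  rows:
    - [[0,0,0.003],0,0.02]
    - [[0,0,0.002],0,0.02]
    - [[0,0,0.002],0,0.02]
    - [[0,0,0.001],0,0.02]
    - [[0,0,0],0,0.02]

```text
time_s: 11.18
ee_pos: [0.536, 0.0376, 0.1887]
eef_rot: [-3.142, -0.0, 2.929]
force: [-0.3, -0.1, -0.8]
grip_width: 0.0234
grip_force: 45.0
```

jog_arm:
  rows:
    - [[0,0,0.0012],0,0.02]
    - [[0,0,0],3,0.02]
    - [[0,0,0],6,0.02]
    - [[0,0,0],7,0.02]
    - [[0,0,0],7,0.02]
    - [[0,0,0],7,0.02]
    - [[0,0,0],0,0.02]

```text
time_s: 11.77
ee_pos: [0.5361, 0.0379, 0.1876]
eef_rot: [3.141, -0.0, 2.399]
force: [-0.9, 1.4, -2.0]
grip_width: 0.0238
grip_force: 45.0
```

```bash
python3 -c "
from h import *
o=get_obs();print(o['ee_pos'],o['eef_rot'],o['force'],o['moment'],o['qpos'])"
```

```text
[0.53608781 0.03787695 0.18757064] [ 3.14127088e+00 -4.38455458e-04  2.39913875e+00] [-0.88800651  1.3752151  -1.95469204] [ 0.53566897 -0.10115057  0.02388594] [ 2.08469186e-03  2.64163530e-01  1.54329265e+00  5.49036001e-04
  1.33424090e+00 -8.26386359e-01]
```

jog_arm:
  rows:
    - [[0,0.0002,0],7,0.02]
    - [[0,0.0002,0],7,0.02]
    - [[0,0.0002,0],7,0.02]
    - [[0,0.0002,0],7,0.02]
    - [[0,0.0002,0],7,0.02]
    - [[0,0.0002,0],7,0.02]
    - [[0,0.0002,0],7,0.02]
    - [[0,0.0002,0],6,0.02]
    - [[0,0.0001,0],4,0.02]
    - [[0,0,0],0,0.02]

```text
time_s: 12.6
ee_pos: [0.5375, 0.0383, 0.1876]
eef_rot: [-3.141, -0.0, 1.376]
force: [-1.2, 1.0, -1.1]
grip_width: 0.0235
grip_force: 45.0
```

```bash
python3 -c "
from h import *
o=get_obs();print(o['ee_pos'],o['eef_rot'],o['force'],o['moment'])
p=camera('wrist');save(p,'w7f.png')"
```

```text
[0.53751285 0.03829989 0.18756409] [-3.14119504e+00 -9.55455988e-05  1.37617842e+00] [-1.24850229  1.01710563 -1.11973422] [ 0.33194242  0.20369461 -0.01728164]
```

jog_arm:
  rows:
    - [[0,0.0001,0],4,0.02]
    - [[0,0,0],0,0.02]
    - [[0,0,0],0,0.02]

```text
time_s: 12.9
ee_pos: [0.5376, 0.0383, 0.1876]
eef_rot: [-3.141, -0.0, 1.311]
force: [-1.0, 1.3, -1.0]
grip_width: 0.0235
grip_force: 45.0
```

```bash
python3 -c "
from h import *
o=get_obs();print(o['ee_pos'],o['eef_rot'],o['force'],o['moment'])
p=camera('wrist');save(p,'w8f.png')"
```

```text
[0.53761753 0.03825522 0.1875945 ] [-3.14130305e+00 -2.76579619e-05  1.31056912e+00] [-0.97101774  1.3432123  -0.97753843] [0.39086126 0.2690751  0.11105925]
```

jog_arm:
  rows:
    - [[0,0.0001,0],4,0.02]
    - [[0,0.0001,0],4,0.02]
    - [[0,0,0],0,0.02]
    - [[0,0,0],0,0.02]

```text
time_s: 13.28
ee_pos: [0.5378, 0.0382, 0.1876]
eef_rot: [-3.141, 0.0, 1.17]
force: [-0.8, 1.1, -2.9]
grip_width: 0.0234
grip_force: 45.0
```

Run:
```python
from h import *
o=get_obs();print(o['ee_pos'],o['eef_rot'],o['force'],o['moment'])
p=camera('wrist');save(p,'w9f.png')
a=cv2.imread('pics/w9f.png');u,v=map(int,proj(p,[.5372,.0375,.098],o));print(u,v)
cv2.imwrite('pics/w9.png',cv2.resize(a[v-32:v+25,u-38:u+38],None,fx=7,fy=7,interpolation=2))
```

```text
[0.53782239 0.03817841 0.18758948] [-3.14129250e+00  4.09854585e-05  1.17021996e+00] [-0.7719994   1.1035027  -2.94672958] [0.35405155 0.3986634  0.08444232]
261 185
```

View pics/w9.png

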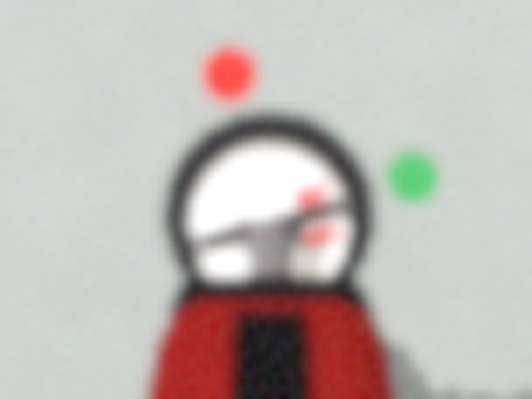

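jog_arm:
  rows:
    - [[0,0.0001,0],4,0.02]
    - [[0,0,0],0,0.02]
    - [[0,-0.0002,0],-6,0.02]
    - [[0,-0.0002,0],-4,0.02]
    - [[0,0,-0.003],0,0.02]
    - [[0,0,-0.007],0,0.02]
    - [[0,0,-0.02],0,0.02]
    - [[0,0,-0.03],0,0.02]
    - [[0,0,-0.015],0,0.02]
    - [[0,0,0],0,0.02]

```text
time_s: 14.17
ee_pos: [0.5389, 0.0381, 0.267]
eef_rot: [3.135, -0.002, 1.27]
force: [-0.8, 0.0, -1.2]
grip_width: 0.0237
grip_force: 45.0
```

Run:
```python
from h import *
o=get_obs();print(o['ee_pos'],o['eef_rot'],o['force'],o['grip_width'])
p=camera('wrist');save(p,'w10f.png')
a=cv2.imread('pics/w10f.png');g=a.max(2).astype(int);u,v=map(int,proj(p,[.5372,.0375,.098],o));print(u,v)
# slot angle: dark pixels in disc
pts=[(x,y,255-g[y,x]) for y in range(v-9,v+10) for x in range(u-9,u+10) if (x-u)**2+(y-v)**2<=64 and g[y,x]<150]
q=np.array(pts,float);w=q[:,2];c=(q[:,:2]*w[:,None]).sum(0)/w.sum();d=q[:,:2]-c;e=np.linalg.eigh((d*w[:,None]).T@d)[1][:,1];print(len(q),c,np.degrees(np.arctan2(-e[1],e[0])), 'tooly dir',np.degrees(o['eef_rot'][2])-90)
for X in ([.5,-.0,.0981],):pass
cv2.imwrite('pics/w10.png',cv2.resize(a[v-32:v+32,u-38:u+38],None,fx=6,fy=6,interpolation=2))
plan([.4795,.319,.27],1.967,o)
```

```text
[0.53888548 0.03809245 0.26698089] [ 3.13511199e+00 -1.68959978e-03  1.26966110e+00] [-0.80642821  0.00726528 -1.24782509] 0.023713136714514808
259 170Traceback (most recent call last):
  File "<stdin>", line 7, in <module>
IndexError: too many indices for array: array is 1-dimensional, but 2 were indexed
```

Run:
```python
from h import *
o=get_obs();p=camera('wrist');a=cv2.cvtColor(p['image'],cv2.COLOR_RGB2BGR);g=a.max(2).astype(int)
u,v=259,170
print(g[v-14:v+15,u-14:u+16])
plan([.4795,.319,.27],1.967,o)
```

```text
[[213 216 214 214 214 214 213 213 211 215 225 230 235 233 225 215 209 211
  214 213 214 213 213 214 213 213 214 214 214 215]
 [213 213 216 214 214 214 214 212 211 208 208 208 208 206 200 196 198 199
  199 202 208 211 214 213 215 214 213 213 214 214]
 [213 214 215 213 215 214 214 212 207 202 188 176 168 160 154 156 157 159
  164 169 186 198 206 213 214 213 213 214 214 215]
 [213 215 217 216 216 216 211 207 195 174 149 127 114 106 100  99 101 100
  108 120 143 168 186 202 211 214 215 213 215 215]
 [214 215 215 217 216 213 206 191 165 129 104  92  94 101 115 109 103  96
   88  88  97 117 150 180 201 209 213 214 215 213]
 [214 214 215 216 213 206 188 156 117  95  98 130 158 175 183 185 178 166
  148 124  95  90 106 143 178 203 212 213 216 213]
 [214 214 216 213 208 189 157 111  90 108 154 195 220 232 237 238 234 228
  214 193 162 123  96 103 145 183 205 212 214 215]
 [214 213 216 210 198 166 121  97 123 168 209 238 254 255 255 255 255 255
  252 240 218 183 130  92 113 160 195 210 213 213]
 [213 213 213 205 180 138  97 123 179 221 245 255 255 255 255 255 255 255
  255 255 251 227 184 121 
[... 1919 characters left out ...]
13 212 209 201 188 167 152 155 170 185 198 206 203 188
  167 143 128 137 168 193 206 213 213 212 211 210]
 [212 212 213 213 213 213 213 210 206 195 181 170 159 151 150 151 149 141
  143 147 154 173 195 207 212 213 212 212 212 212]
 [213 212 212 213 213 215 214 213 213 209 204 197 184 171 161 155 154 156
  171 177 182 195 207 212 213 212 213 212 213 211]
 [212 212 214 215 214 215 215 213 213 212 209 198 182 166 158 160 159 161
  168 170 177 194 205 211 213 214 211 212 213 214]
 [211 212 214 214 214 214 213 214 214 213 208 189 158 139 140 151 155 153
  147 139 147 176 201 212 213 212 211 212 214 214]]
shift mm [ 250.8 -139.4   -5.8] turn -39.95 yaw0 1.2698 dist rows 6.883120239383092 t 14.2167
```

jog_arm:
  rows:
    - [[0.0255,-0.0142,0],0,0.02]
    - [[0.032,-0.0178,0],0,0.02]
    - [[0.032,-0.0178,0],0,0.02]
    - [[0.032,-0.0178,0],0,0.02]
    - [[0.032,-0.0178,0],0,0.02]
    - [[0.032,-0.0178,0],0,0.02]
    - [[0.032,-0.0178,0],0,0.02]
    - [[0.032,-0.0178,0],0,0.02]
    - [[0,0,0],-6.66,0.02]
    - [[0,0,0],-6.66,0.02]
    - [[0,0,0],-6.66,0.02]
    - [[0,0,0],-6.66,0.02]

```text
time_s: 15.27
ee_pos: [0.4784, 0.3176, 0.2609]
eef_rot: [-3.139, 0.001, 1.741]
force: [0.1, -0.3, -1.3]
grip_width: 0.024
grip_force: 45.0
```

jog_arm:
  rows:
    - [[0,0,0],-6.66,0.02]
    - [[0,0,0],-6.66,0.02]
    - [[0,0,0],0,0.02]
    - [[0,0,0],0,0.02]

```text
time_s: 15.6
ee_pos: [0.4786, 0.3174, 0.2615]
eef_rot: [-3.14, 0.0, 1.964]
force: [-0.7, -0.7, -2.0]
grip_width: 0.0237
grip_force: 45.0
```

Run:
```python
from h import *
o=get_obs();plan([.4793,.319,.102],1.967,o);print(o['eef_rot'])
p=camera('wrist')
for d in spot_point('driver_tip',p)[:2]: print(d['at'][0]*512,d['at'][1]*384,d['p'])
print(proj(p,o['ee_pos']+Rt(o)@np.array([-.0015,0,.094]),o))
for d in spot_point('rack_hole',p)[:2]:
    u,v=d['at'][0]*512,d['at'][1]*384;print(u,v,d['p'],at_z(p,u,v,.078,o))
g=p['image'].max(2).astype(int);u,v=map(int,proj(p,[.4793,.3176,.078],o));m=np.zeros_like(g);m[v-14:v+12,u-14:u+15]=1
ys,xs=np.where((g<130)&(m>0)&(p['image'][...,0].astype(int)-p['image'][...,1]<40));print(u,v,len(ys),xs.mean(),ys.mean(),at_z(p,xs.mean(),ys.mean(),.078,o))
```

```text
shift mm [  1.2   1.5 159.5] turn -0.17 yaw0 1.9641 dist rows 3.8256207982284747 t 15.6
[-3.13989769e+00  3.18608077e-04  1.96408868e+00]
261.12 183.01440000000002 0.88
(np.float64(261.10506439942793), np.float64(184.81579452258973))
261.4784 173.10719999999998 0.6 [0.48139869 0.31092483 0.078     ]
261 167 55 261.6727272727273 167.25454545454545 [0.47869306 0.31811387 0.078     ]
```

jog_arm:
  rows:
    - [[0.0012,0.0013,0.01],0,0.02]
    - [[0,0,0.03],0,0.02]
    - [[0,0,0.03],0,0.02]
    - [[0,0,0.03],0,0.02]
    - [[0,0,0.025],0,0.02]
    - [[0,0,0.02],0,0.02]
    - [[0,0,0.01],0,0.02]
    - [[0,0,0.0035],0,0.02]
    - [[0,0,0],0,0.02]
    - [[0,0,0],0,0.02]

```text
time_s: 16.58
ee_pos: [0.48, 0.3196, 0.1052]
eef_rot: [3.14, -0.0, 1.968]
force: [-0.4, -0.3, -1.0]
grip_width: 0.0237
grip_force: 45.0
```

jog_arm:
  rows:
    - [[0,0,0.0025],0,0.02]
    - [[0,0,0],0,0.02]
    - [[0,0,0],0,0.02]

```text
time_s: 16.83
ee_pos: [0.4797, 0.3193, 0.1022]
eef_rot: [3.141, -0.0, 1.968]
force: [0.1, -0.4, -0.2]
grip_width: 0.0238
grip_force: 45.0
```

Release and rise.

jog_arm:
  rows:
    - [[0,0,0],0,0.03]
    - [[0,0,0],0,0.05]
    - [[0,0,0],0,0.05]
    - [[0,0,-0.01],0,0.05]
    - [[0,0,-0.025],0,0.05]
    - [[0,0,-0.035],0,0.05]
    - [[0,0,-0.035],0,0.05]
    - [[0,0,-0.035],0,0.05]
    - [[0,0,-0.03],0,0.05]
    - [[0,0,-0.01],0,0.05]
    - [[0,0,0],0,0.05]

```text
time_s: 17.75
ee_pos: [0.4801, 0.3196, 0.2849]
eef_rot: [3.137, -0.001, 1.968]
force: [0.6, 0.2, -1.3]
grip_width: 0.0499
grip_force: 0.0
```

Run:
```python
from h import *
o=get_obs();p=camera('wrist');P=pcl(p,o)
m=(P[...,2]>.152)&(P[...,2]<.172)&(np.abs(P[...,0]-.48)<.04)&(np.abs(P[...,1]-.318)<.04);q=P[m]
print(o['ee_pos'],len(q),np.median(q,0).round(4),cv2.minAreaRect((q[:,:2]*1e3).astype(np.float32)))
plan([0.46,-0.30,0.24],0.0,o)
```

```text
[0.48011446 0.31959677 0.28492137] 450 [0.4798 0.3202 0.1609] ((480.16192626953125, 319.3912658691406), (23.5731201171875, 23.11141586303711), 22.686351776123047)
shift mm [-563.6 -258.5   43.3] turn 112.76 yaw0 1.9681 dist rows 14.905242567062594 t 17.75
```

jog_arm:
  rows:
    - [[-0.032,-0.013,0],0,0.065]
    - [[-0.0375,-0.015,0],0,0.065]
    - [[-0.0375,-0.015,0],0,0.065]
    - [[-0.0375,-0.015,0],0,0.065]
    - [[-0.0375,-0.015,0],0,0.065]
    - [[-0.0375,-0.015,0],0,0.065]
    - [[-0.0375,-0.015,0],0,0.065]
    - [[-0.0375,-0.015,0],0,0.065]
    - [[-0.0375,-0.015,0],0,0.065]
    - [[-0.0375,-0.015,0],0,0.065]
    - [[-0.0375,-0.015,0],0,0.065]
    - [[-0.0375,-0.015,0],0,0.065]

```text
time_s: 18.8
ee_pos: [0.4864, -0.1613, 0.2797]
eef_rot: [-3.14, -0.002, 1.968]
force: [0.7, 0.5, -0.5]
grip_width: 0.0652
grip_force: 0.0
```

jog_arm:
  rows:
    - [[-0.0375,-0.015,0.01],0,0.065]
    - [[-0.0375,-0.015,0.01],0,0.065]
    - [[-0.0375,-0.015,0.01],0,0.065]
    - [[0,0,0.01],7,0.065]
    - [[0,0,0],7,0.065]
    - [[0,0,0],7,0.065]
    - [[0,0,0],7,0.065]
    - [[0,0,0],0,0.065]
    - [[0,0,0],0,0.065]

```text
time_s: 19.55
ee_pos: [0.489, -0.2804, 0.2401]
eef_rot: [-3.139, -0.001, 1.483]
force: [-0.4, 0.3, -0.3]
grip_width: 0.0653
grip_force: 0.0
```

```bash
cat > g.py <<'E'
from h import *
def guard(p,o,z0=0.):
    P=pcl(p,o);hsv=cv2.cvtColor(p['image'],cv2.COLOR_RGB2HSV)
    m=(hsv[...,0]>18)&(hsv[...,0]<35)&(hsv[...,1]>120)&(hsv[...,2]>40)&(P[...,2]<z0+.05)&(P[...,2]>z0-.01)
    n,l,s,c=cv2.connectedComponentsWithStats(m.astype(np.uint8));i=1+s[1:,4].argmax();k=l==i
    e=cv2.erode(k.astype(np.uint8),np.ones((3,3)))>0
    hp=P[e&(P[...,2]>z0+.027)];t=np.median(hp,0);print('guard',s[i],'top med',t.round(4),'n',len(hp))
    print('top rect',cv2.minAreaRect((P[k&(P[...,2]>z0+.027)][:,:2]*1e3).astype(np.float32)))
    f=P[k&(P[...,2]<z0+.008)];print('fl rect',cv2.minAreaRect((f[:,:2]*1e3).astype(np.float32)),np.median(f,0))
    a=P[k&(P[...,2]<z0+.008)]
    return k
E
python3 - <<'E'
from g import *
o=get_obs();p=camera('wrist');print(o['ee_pos'],o['eef_rot']);k=guard(p,o)
save(p,'w11f.png')
u,v=map(int,proj(p,[.492,-.314,.015],o));b=cv2.imread('pics/w11f.png');print(u,v)
cv2.imwrite('pics/w11.png',cv2.resize(b[max(v-60,0):v+60,max(u-70,0):u+70],None,fx=5,fy=5,interpolation=2))
for d in spot_point('guard_grip',p)[:3]:
    u,v=d['at'][0]*512,d['at'][1]*384;print(u,v,d['p'],at_z(p,u,v,.015,o))
E
```

```text
[ 0.48896391 -0.28036642  0.24008988] [-3.13939841e+00 -1.13466521e-03  1.48327101e+00]
guard [ 248  141   38   87 3020] top med [ 0.4928 -0.3163  0.03  ] n 871
top rect ((492.4596862792969, -316.49774169921875), (36.38727569580078, 46.72191619873047), 85.17367553710938)
fl rect ((492.8202209472656, -317.68719482421875), (132.8128662109375, 56.13463592529297), 84.9990005493164) [ 0.49387573 -0.29511943  0.00267204]
265 185
374.9888 90.8928 0.95 [ 0.64864969 -0.19687152  0.015     ]
258.6112 295.4112 0.93 [ 0.46538425 -0.49087593  0.015     ]
161.4848 174.4896 0.72 [ 0.34435669 -0.28458499  0.015     ]
```

Run:
```python
from g import *
o=get_obs();p=camera('wrist')
c=np.array([.4925,-.3165]);y=np.radians(-4.9);A=np.array([[np.cos(y),np.sin(y)],[-np.sin(y),np.cos(y)]])
g=p['image'].max(2).astype(int)
for s in(1,-1):
    for gy in(s*44,s*48,s*52):
        r=[]
        for gx in range(-24,25,2):
            w=c+A.T@np.array([gx,gy])/1e3;u,v=proj(p,[w[0],w[1],.003],o);r.append(cv2.getRectSubPix(p['image'][...,0],(1,1),(u,v))[0,0])
        print(gy,r)
plan([.4925,-.3165,.006],np.radians(85.1),o)
```

```text
44 [np.uint8(254), np.uint8(255), np.uint8(255), np.uint8(230), np.uint8(153), np.uint8(102), np.uint8(94), np.uint8(111), np.uint8(174), np.uint8(235), np.uint8(249), np.uint8(252), np.uint8(252), np.uint8(254), np.uint8(255), np.uint8(255), np.uint8(255), np.uint8(255), np.uint8(255), np.uint8(255), np.uint8(255), np.uint8(255), np.uint8(255), np.uint8(255), np.uint8(244)]
48 [np.uint8(252), np.uint8(255), np.uint8(250), np.uint8(175), np.uint8(79), np.uint8(69), np.uint8(68), np.uint8(71), np.uint8(76), np.uint8(89), np.uint8(104), np.uint8(108), np.uint8(116), np.uint8(186), np.uint8(249), np.uint8(255), np.uint8(255), np.uint8(255), np.uint8(255), np.uint8(255), np.uint8(255), np.uint8(255), np.uint8(255), np.uint8(255), np.uint8(244)]
52 [np.uint8(253), np.uint8(255), np.uint8(255), np.uint8(238), np.uint8(167), np.uint8(107), np.uint8(95), np.uint8(118), np.uint8(189), np.uint8(244), np.uint8(253), np.uint8(254), np.uint8(254), np.uint8(255), np.uint8(255), np.uint8(255), np.uint8(255), np.uint8(255), np.uint8(255), np.uint8(255), np.uint8(255), np.uint8(255), np.uint8(255), n
[... 551 characters left out ...]
8(111), np.uint8(135), np.uint8(141), np.uint8(146), np.uint8(206), np.uint8(255), np.uint8(255), np.uint8(255), np.uint8(255), np.uint8(255), np.uint8(255), np.uint8(255), np.uint8(255), np.uint8(255), np.uint8(255), np.uint8(241)]
-52 [np.uint8(255), np.uint8(255), np.uint8(255), np.uint8(233), np.uint8(163), np.uint8(115), np.uint8(106), np.uint8(129), np.uint8(187), np.uint8(240), np.uint8(255), np.uint8(255), np.uint8(255), np.uint8(255), np.uint8(255), np.uint8(255), np.uint8(255), np.uint8(255), np.uint8(255), np.uint8(255), np.uint8(255), np.uint8(255), np.uint8(255), np.uint8(255), np.uint8(241)]
shift mm [-35.8   6.7 234.8] turn -0.11 yaw0 1.4834 dist rows 5.696776791160814 t 19.65
```

jog_arm:
  rows:
    - [[-0.018,0.0034,0.02],0,0.065]
    - [[-0.0178,0.0033,0.03],0,0.065]
    - [[0,0,0.035],0,0.065]
    - [[0,0,0.035],0,0.065]
    - [[0,0,0.035],0,0.065]
    - [[0,0,0.03],0,0.065]
    - [[0,0,0.02],0,0.065]
    - [[0,0,0.01],0,0.065]
    - [[0,0,0],0,0.065]
    - [[0,0,0],0,0.065]

```text
time_s: 20.53
ee_pos: [0.4931, -0.3171, 0.0274]
eef_rot: [3.141, 0.0, 1.48]
force: [0.1, 0.8, -0.0]
grip_width: 0.0649
grip_force: 0.0
```

Run:
```python
from h import *
plan([.4925,-.3165,.006],np.radians(85.1))
```

```text
shift mm [ 0.5 -0.7 21.4] turn -0.28 yaw0 1.4804 dist rows 0.5129651548415416 t 20.5333
```

jog_arm:
  rows:
    - [[0.0005,-0.0007,0.01],-0.28,0.065]
    - [[0,0,0.0105],0,0.065]
    - [[0,0,0],0,0.055]
    - [[0,0,0],0,0.05]
    - [[0,0,0],0,0.042]
    - [[0,0,0],0,0.042]
    - [[0,0,0],0,0.042]
    - [[0,0,0],0,0.042]
  squeeze: 40

```text
time_s: 21.2
ee_pos: [0.4923, -0.3164, 0.0064]
eef_rot: [3.141, 0.0, 1.484]
force: [0.4, -0.7, 0.4]
grip_width: 0.0421
grip_force: 0.0
```

Run:
```python
from h import *
o=get_obs();print(o['eef_rot']);plan([.4925,-.3165,.006],np.radians(85.1),o)
```

```text
[3.14116536e+00 2.31848205e-04 1.48434770e+00]
shift mm [-0.1  0.2  0.4] turn -0.05 yaw0 1.4843 dist rows 0.011490286580072746 t 21.2
```

Run:
```python
from g import *
o=get_obs();print(o['grip_width'],o['grip_force'])
for n in('wrist','top','scene'):
    p=camera(n);save(p,n+'12.png')
    try: guard(p,o if n=='wrist' else None)
    except Exception as e: print(n,e)
```

```text
0.042065108507931506 0.0
guard [  222   120    80   160 10891] top med [ 0.4923 -0.3154  0.03  ] n 3723
top rect ((492.3548889160156, -316.43304443359375), (36.47903060913086, 48.08877182006836), 84.81410217285156)
fl rect ((492.8104553222656, -311.9082946777344), (120.13256072998047, 57.64175033569336), 84.54326629638672) [ 0.49581906 -0.28484509  0.00292931]
guard [ 99  88  34   9 135] top med [0.8584 0.4791 0.0324] n 35
top rect ((858.3740844726562, 475.7622375488281), (18.124147415161133, 117.56375885009766), 10.696353912353516)
fl rect ((863.9110107421875, 425.0236511230469), (0.0, 0.0), 0.0) [0.86391104 0.42502366 0.00722829]
guard [430 318  69  44 877] top med [0.9379 0.4221 0.0364] n 276
top rect ((928.8775024414062, 459.1128845214844), (143.44268798828125, 71.48796081542969), 58.39674377441406)
fl rect ((924.491455078125, 469.3337707519531), (153.49224853515625, 87.15375518798828), 60.47053909301758) [0.93890714 0.44356359 0.00122434]
```

jog_arm:
  rows:
    - [[0,0,0],0,0.036]
    - [[0,0,0],0,0.034]
    - [[0,0,0],0,0.034]

```text
time_s: 21.6
ee_pos: [0.4922, -0.3164, 0.0062]
eef_rot: [3.142, 0.0, 1.484]
force: [-0.3, -0.1, 0.2]
grip_width: 0.0343
grip_force: 0.0
```

Run:
```python
import cv2
b=cv2.imread('pics/wrist12.png');cv2.imwrite('pics/w12.png',cv2.resize(b[60:370,100:430],None,fx=1.9,fy=1.9))
```

```text
(no output)
```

View pics/w12.png

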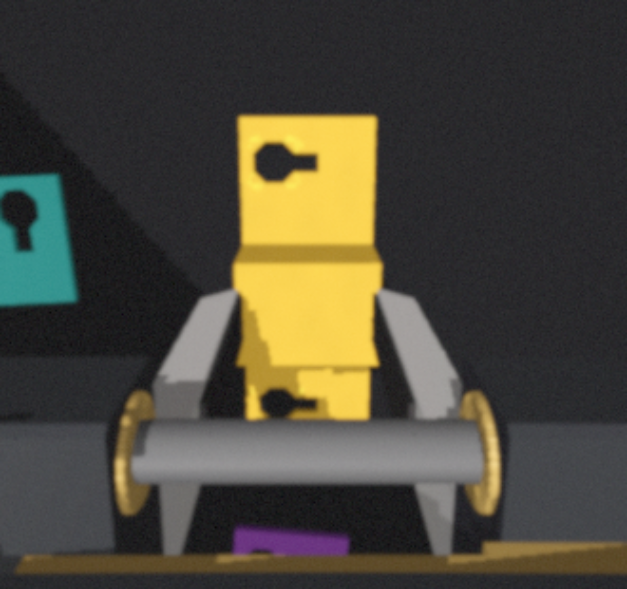

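jog_arm:
  rows:
    - [[0,0,0],0,0.05]
    - [[0,0,0],0,0.065]
    - [[0,0,0],0,0.065]
    - [[0,0,0],0,0.065]
    - [[0,0,-0.02],0,0.065]
    - [[0,0,-0.03],0,0.065]
    - [[0,0,0],0,0.065]

```text
time_s: 22.18
ee_pos: [0.4941, -0.3177, 0.0612]
eef_rot: [3.136, 0.004, 1.484]
force: [0.7, -0.4, -0.0]
grip_width: 0.0653
grip_force: 0.0
```

jog_arm:
  rows:
    - [[0,0,0],7,0.055]
    - [[0,0,0],7,0.055]
    - [[0,0,0],7,0.055]
    - [[0,0,0],7,0.055]
    - [[0,0,0],7,0.055]
    - [[0,0,0],7,0.055]
    - [[0,0,0],7,0.055]
    - [[0,0,0],7,0.055]
    - [[0,0,0],7,0.055]
    - [[0,0,0],7,0.055]
    - [[0,0,0],7,0.055]
    - [[0,0,0],7,0.055]

```text
time_s: 23.18
ee_pos: [0.4922, -0.3163, 0.056]
eef_rot: [-3.142, -0.0, 0.012]
force: [-0.4, -0.9, 0.3]
grip_width: 0.0549
grip_force: 0.0
```

jog_arm:
  rows:
    - [[0,0,0],6,0.055]
    - [[0,0,0],0,0.055]
    - [[0,0,0],0,0.055]

```text
time_s: 23.43
ee_pos: [0.4922, -0.3163, 0.056]
eef_rot: [-3.142, 0.0, -0.083]
force: [-0.1, -0.1, 0.3]
grip_width: 0.0548
grip_force: 0.0
```

Run:
```python
from g import *
o=get_obs();p=camera('wrist');print(o['ee_pos'],o['eef_rot']);guard(p,o)
P=pcl(p,o)
plan([.4925,-.3165,.008],np.radians(-4.9),o)
```

```text
[ 0.49216908 -0.31632443  0.05603094] [-3.14158322e+00  8.03301019e-06 -8.30995368e-02]
guard [ 187  164  152   68 5821] top med [ 0.5015 -0.323   0.03  ] n 1198
top rect ((492.2643127441406, -316.8079833984375), (36.0567741394043, 48.99287033081055), 84.95806884765625)
fl rect ((486.0686340332031, -316.07525634765625), (132.53265380859375, 62.50394821166992), 84.72905731201172) [ 0.49521601 -0.34406535  0.00283977]
shift mm [ 0.3  0.1 48. ] turn 0.14 yaw0 -0.0831 dist rows 1.1518560998864475 t 23.4333
```

Guard unmoved. Descend and grip across its 36 mm side.

jog_arm:
  rows:
    - [[0.0003,0,0.015],0.14,0.055]
    - [[0,0,0.02],0,0.055]
    - [[0,0,0.0125],0,0.055]
    - [[0,0,0],0,0.045]
    - [[0,0,0],0,0.03]
    - [[0,0,0],0,0.03]
    - [[0,0,0],0,0.03]
    - [[0,0,0],0,0.03]
  squeeze: 40

```text
time_s: 24.15
ee_pos: [0.4929, -0.3166, 0.0096]
eef_rot: [3.141, -0.001, -0.089]
force: [0.1, 0.2, -0.5]
grip_width: 0.0306
grip_force: 0.0
```

Run:
```python
from g import *
o=get_obs();print(o['grip_width'],o['grip_force'],o['ee_pos']);p=camera('wrist');guard(p,o)
P=pcl(p,o)
u,v=map(int,proj(p,[.4925,-.3165,.03],o));print(u,v)
im=p['image']
for dv in range(-60,60,8):
    r=v+dv
    if r<384: print(r,[(int(1e3*P[r,c,2]),'Y' if im[r,c,0]>im[r,c,2]+60 else '.') for c in range(u-48,u+49,6)])
```

```text
0.03063461022042261 0.0 [ 0.49285812 -0.3166498   0.00955219]
guard [  171   176   183    84 10420] top med [ 0.4944 -0.3162  0.03  ] n 3640
top rect ((492.3191833496094, -316.7774658203125), (36.03984832763672, 48.68473434448242), 84.91968536376953)
fl rect ((484.2742919921875, -315.901123046875), (132.7607879638672, 65.70686340332031), 85.24832916259766) [ 0.50023176 -0.32747964  0.00289833]
262 222
162 [(0, '.'), (0, '.'), (-1, '.'), (0, '.'), (0, '.'), (0, '.'), (0, '.'), (0, '.'), (0, '.'), (-1, '.'), (0, '.'), (1, '.'), (0, '.'), (0, '.'), (0, '.'), (0, '.'), (0, '.')]
170 [(0, '.'), (0, '.'), (0, '.'), (0, '.'), (0, '.'), (0, '.'), (0, '.'), (0, '.'), (0, '.'), (0, '.'), (0, '.'), (-1, '.'), (0, '.'), (0, '.'), (0, '.'), (0, '.'), (0, '.')]
178 [(3, 'Y'), (1, 'Y'), (3, 'Y'), (2, 'Y'), (2, 'Y'), (3, 'Y'), (3, 'Y'), (2, 'Y'), (2, 'Y'), (2, 'Y'), (3, 'Y'), (3, 'Y'), (2, 'Y'), (3, 'Y'), (2, 'Y'), (2, 'Y'), (2, 'Y')]
186 [(4, 'Y'), (3, 'Y'), (3, 'Y'), (3, 'Y'), (27, 'Y'), (27, 'Y'), (27, 'Y'), (27, 'Y'), (26, 'Y'), (28, 'Y'), (28, 'Y'), (27, 'Y'), (27, 'Y'), (2, 'Y'), (2, 'Y'), (4,
[... 1386 characters left out ...]
30, 'Y'), (29, 'Y'), (30, 'Y'), (29, 'Y'), (29, 'Y'), (29, 'Y'), (30, 'Y'), (29, 'Y'), (30, 'Y'), (74, '.'), (87, '.'), (91, '.'), (91, '.')]
258 [(97, '.'), (98, '.'), (94, '.'), (71, '.'), (0, 'Y'), (0, 'Y'), (0, 'Y'), (0, 'Y'), (0, 'Y'), (0, 'Y'), (-1, 'Y'), (0, 'Y'), (0, 'Y'), (76, '.'), (96, '.'), (99, '.'), (98, '.')]
266 [(104, '.'), (104, '.'), (97, '.'), (0, '.'), (0, '.'), (0, '.'), (0, '.'), (0, '.'), (0, '.'), (0, '.'), (0, '.'), (-1, '.'), (-1, '.'), (77, '.'), (100, '.'), (106, '.'), (105, '.')]
274 [(111, '.'), (107, '.'), (97, '.'), (0, '.'), (0, '.'), (0, '.'), (0, '.'), (0, '.'), (0, '.'), (0, '.'), (0, '.'), (0, '.'), (0, '.'), (0, '.'), (101, '.'), (107, '.'), (112, '.')]
```

jog_arm:
  rows:
    - [[0,0,0],0,0.02]
    - [[0,0,0],0,0.02]
    - [[0,0,0],0,0.02]
    - [[0,0,0],0,0.02]
  squeeze: 20

```text
time_s: 24.53
ee_pos: [0.4925, -0.3164, 0.0087]
eef_rot: [3.142, -0.0, -0.089]
force: [-0.1, 0.5, -1.1]
grip_width: 0.0203
grip_force: 0.0
```

Run:
```python
from g import *
o=get_obs();print(o['grip_width'],o['grip_force'],o['ee_pos'],o['eef_rot'],o['force']);p=camera('wrist');guard(p,o)
im=p['image'].astype(int)
for r in range(214,264,6): 
    s=im[r]; y=np.where((s[:,0]>s[:,2]+50))[0]; y=y[(y>180)&(y<350)];print(r,y.min() if len(y) else 0,y.max() if len(y) else 0,len(y), s[225:300:5,:].tolist() if r==238 else '')
```

```text
0.020254077274914167 0.0 [ 0.4924773  -0.31635983  0.00868702] [ 3.14156512e+00 -5.47359651e-06 -8.89095889e-02] [-0.08004904  0.45080783 -1.1209822 ]
guard [  171   176   184    84 10280] top med [ 0.4999 -0.3159  0.03  ] n 2909
top rect ((492.3652648925781, -316.6526794433594), (35.735599517822266, 48.76579284667969), 84.75726318359375)
fl rect ((484.4281005859375, -315.9532470703125), (132.7276611328125, 65.68577575683594), 84.93531036376953) [ 0.49856653 -0.32098261  0.00288674]
214 181 349 144 
220 181 349 104 
226 181 349 91 
232 181 349 103 
238 181 349 117 [[178, 176, 174], [177, 175, 171], [178, 175, 173], [65, 61, 63], [211, 174, 72], [255, 255, 130], [255, 255, 130], [255, 255, 130], [255, 255, 132], [255, 255, 131], [255, 255, 132], [56, 48, 44], [152, 149, 148], [178, 175, 173], [178, 178, 173]]
244 243 279 37 
250 242 280 39 
256 242 281 40 
262 0 0 0
```

jog_arm:
  rows:
    - [[0,0,0],0,0.06]
    - [[0,0,0],0,0.06]
    - [[0,0,0],0,0.06]
    - [[0,0,0],0,0.06]
    - [[0,0,0.003],0,0.06]
    - [[0,0,0.002],0,0.06]
    - [[0,0,0.001],0,0.06]
    - [[0,0,0],0,0.06]

```text
time_s: 25.25
ee_pos: [0.4923, -0.3162, 0.0022]
eef_rot: [-3.141, 0.001, -0.089]
force: [0.7, 0.0, 0.3]
grip_width: 0.06
grip_force: 0.0
```

jog_arm:
  rows:
    - [[0,0,0.001],0,0.06]
    - [[0,0,0],0,0.06]
    - [[0,0,0],0,0.06]

```text
time_s: 25.5
ee_pos: [0.4925, -0.3164, 0.0016]
eef_rot: [-3.142, 0.0, -0.089]
force: [-0.2, -0.5, -0.2]
grip_width: 0.06
grip_force: 0.0
```

```bash
ls -la
python3 - <<'E'
from g import *
o=get_obs();print(o['ee_pos'],o['force']);p=camera('wrist');guard(p,o)
E
```

```text
total 20
drwxr-xr-x  3 agent agent 4096 Dec  1 05:01 .
drwxr-xr-x 23 root  root  4096 Dec  1 04:53 ..
-rw-r--r--  1 agent agent  704 Dec  1 05:01 g.py
-rw-r--r--  1 agent agent 1748 Dec  1 04:54 h.py
drwxr-xr-x  2 agent agent 4096 Dec  1 05:02 pics
[ 0.49245715 -0.3163679   0.00163113] [-0.20736855 -0.52656525 -0.20809263]
guard [  168   178   190    87 11536] top med [ 0.4938 -0.3169  0.03  ] n 4218
top rect ((492.4521179199219, -315.9249572753906), (62.64655303955078, 48.69905090332031), 84.86444854736328)
fl rect ((484.26116943359375, -315.86090087890625), (132.34326171875, 66.43486022949219), 84.7146987915039) [ 0.50008994 -0.31893615  0.00292805]
```

jog_arm:
  rows:
    - [[0,0,0],0,0.045]
    - [[0,0,0],0,0.03]
    - [[0,0,0],0,0.03]
    - [[0,0,0],0,0.03]
    - [[0,0,0],0,0.03]
    - [[0,0,0],0,0.03]
  squeeze: 40

```text
time_s: 26.05
ee_pos: [0.493, -0.3167, 0.0025]
eef_rot: [3.141, -0.001, -0.089]
force: [0.7, 1.1, 6.3]
grip_width: 0.0306
grip_force: 3.7
```

jog_arm:
  rows:
    - [[0,0,0],0,0.02]
    - [[0,0,0],0,0.02]
    - [[0,0,0],0,0.02]

```text
time_s: 26.3
ee_pos: [0.493, -0.3167, 0.0025]
eef_rot: [3.141, -0.001, -0.089]
force: [0.3, -0.2, 6.3]
grip_width: 0.0202
grip_force: 3.1
```

Run:
```python
from g import *
o=get_obs();print(o['ee_pos'],o['force'],o['moment'],o['grip_width'],o['grip_force']);p=camera('wrist');guard(p,o)
```

```text
[ 0.49304303 -0.31665645  0.00248194] [ 0.26127036 -0.24077765  6.28470123] [0.17337209 0.00772177 0.01313732] 0.020229823734910078 3.140110933163669
guard [  167   178   189    87 10706] top med [ 0.4992 -0.3157  0.03  ] n 2959
top rect ((492.4940490722656, -315.46771240234375), (36.08968734741211, 48.54721450805664), 84.95201873779297)
fl rect ((484.28436279296875, -314.76177978515625), (132.37057495117188, 66.25074768066406), 85.1504898071289) [ 0.49876733 -0.31280844  0.00290749]
```

Run:
```python
from g import *
o=get_obs();p=camera('wrist');P=pcl(p,o);M=Rt(o)
Q=(P-o['ee_pos'])@M  # tool frame
im=p['image'].astype(int);grey=(abs(im[...,0]-im[...,2])<25)
for s in(1,-1):
    k=grey&(np.abs(Q[...,1]-s*.02)<.02)&(np.abs(Q[...,0])<.03)&(Q[...,2]>-.075)&(Q[...,2]<-.002)&(P[...,2]>.006)
    q=Q[k];print(s,len(q),'max tool z',np.sort(q[:,2])[-8:].round(4));
    for a in np.arange(-.075,0,.008):
        w=q[(q[:,2]>=a)&(q[:,2]<a+.008)]
        if len(w)>3: print(round(a,3),len(w),'x',np.percentile(w[:,0],[2,98]).round(4),'y',np.percentile(w[:,1],[2,98]).round(4))
for z in(-.05,-.04,-.03,-.02,-.01,0): print(z,[np.round(proj(p,o['ee_pos']+M@np.array([x,.016,z]),o),1).tolist() for x in(-.008,.008)])
```

```text
1 696 max tool z [-0.0334 -0.0333 -0.0328 -0.0326 -0.0314 -0.031  -0.0309 -0.0307]
-0.075 199 x [-0.0061  0.0101] y [0.0093 0.0203]
-0.067 160 x [0.0016 0.0101] y [0.0093 0.0205]
-0.059 128 x [0.0041 0.0101] y [0.0094 0.0203]
-0.051 109 x [0.0044 0.01  ] y [0.0094 0.0202]
-0.043 83 x [0.008 0.01 ] y [0.01   0.0199]
-0.035 17 x [0.0079 0.0099] y [0.0105 0.0148]
-1 680 max tool z [-0.0334 -0.0333 -0.0329 -0.0328 -0.0324 -0.0321 -0.0318 -0.0317]
-0.075 195 x [-0.0056  0.01  ] y [-0.0218 -0.0107]
-0.067 151 x [0.0038 0.01  ] y [-0.0216 -0.0107]
-0.059 130 x [0.0036 0.01  ] y [-0.0214 -0.0107]
-0.051 111 x [0.0056 0.0099] y [-0.0213 -0.0107]
-0.043 74 x [0.0079 0.0101] y [-0.0213 -0.0113]
-0.035 19 x [0.008  0.0099] y [-0.0171 -0.0117]
-0.05 [[291.5, 254.5], [292.1, 227.4]]
-0.04 [[289.9, 246.8], [290.4, 221.1]]
-0.03 [[288.4, 239.9], [288.9, 215.4]]
-0.02 [[287.1, 233.7], [287.6, 210.3]]
-0.01 [[285.9, 228.1], [286.3, 205.7]]
0 [[284.8, 223.0], [285.2, 201.5]]
```

jog_arm:
  rows:
    - [[0,0,-0.02],0,0.03]
    - [[0,0,-0.02],0,0.055]
    - [[0,0,0],0,0.055]
    - [[0,0,0],0,0.055]
    - [[0,0,0],0,0.055]

```text
time_s: 26.82
ee_pos: [0.4921, -0.3161, 0.0409]
eef_rot: [-3.141, 0.001, -0.089]
force: [-0.0, 0.1, 0.0]
grip_width: 0.0501
grip_force: 0.0
```

Run:
```python
from g import *
o=get_obs();p=camera('wrist');P=pcl(p,o);M=Rt(o);print(o['ee_pos'],o['grip_width'],o['force'])
Q=(P-o['ee_pos'])@M
im=p['image'].astype(int);grey=(abs(im[...,0]-im[...,2])<25)
for s in(1,-1):
    k=grey&(Q[...,1]*s>.02)&(Q[...,1]*s<.05)&(np.abs(Q[...,0])<.03)&(Q[...,2]>-.085)&(P[...,2]>.012)
    q=Q[k];print(s,len(q),'max tool z',np.sort(q[:,2])[-6:].round(4))
    for a in np.arange(-.083,0,.008):
        w=q[(q[:,2]>=a)&(q[:,2]<a+.008)]
        if len(w)>3: print(round(a,3),len(w),'x',np.percentile(w[:,0],[2,98]).round(4),'y',np.percentile(w[:,1],[2,98]).round(4))
guard(p,o)
plan([.4925,-.3165,-.019],np.radians(-4.9),o)
```

```text
[ 0.4921432  -0.31613492  0.0409143 ] 0.050099097723118595 [-0.03541942  0.11005553  0.02859025]
1 1448 max tool z [-0.029  -0.029  -0.0289 -0.0288 -0.0287 -0.028 ]
-0.083 317 x [-0.0058  0.01  ] y [0.0241 0.0359]
-0.075 273 x [-0.0068  0.01  ] y [0.0241 0.0359]
-0.067 234 x [-0.0065  0.0099] y [0.0241 0.0357]
-0.059 192 x [-0.0073  0.01  ] y [0.0241 0.0355]
-0.051 166 x [-0.007  0.01 ] y [0.0241 0.0345]
-0.043 139 x [-0.007   0.0099] y [0.0242 0.0345]
-0.035 50 x [-0.007   0.0098] y [0.0242 0.0316]
-1 1440 max tool z [-0.0299 -0.0297 -0.0297 -0.0294 -0.0294 -0.0288]
-0.083 312 x [-0.0057  0.0102] y [-0.0373 -0.0254]
-0.075 275 x [-0.0065  0.0101] y [-0.0372 -0.0255]
-0.067 231 x [-0.0064  0.01  ] y [-0.0369 -0.0255]
-0.059 197 x [-0.0067  0.01  ] y [-0.0369 -0.0255]
-0.051 159 x [-0.007  0.01 ] y [-0.0361 -0.0255]
-0.043 133 x [-0.0067  0.0099] y [-0.0361 -0.0255]
-0.035 56 x [-0.0071  0.0099] y [-0.0341 -0.0255]
guard [ 181  167  161   73 8744] top med [ 0.4936 -0.3156  0.03  ] n 2941
top rect ((492.5115966796875, -315.5931091308594), (36.051700592041016, 48.423866271972656), 85.00230407714844)
fl rect ((485.61712646484375, -314.6969909667969), (132.579833984375, 63.659385681152344), 85.38578033447266) [ 0.49759588 -0.3132063   0.00288473]
shift mm [ 0.4  0.4 59.9] turn -0.2 yaw0 -0.0889 dist rows 1.436845962543949 t 26.8167
```

jog_arm:
  rows:
    - [[0.0004,0.0003,0.015],0,0.055]
    - [[0,0,0.02],0,0.055]
    - [[0,0,0.017],0,0.055]
    - [[0,0,0.007],0,0.055]
    - [[0,0,0.003],0,0.055]
    - [[0,0,0],0,0.045]
    - [[0,0,0],0,0.03]
    - [[0,0,0],0,0.03]
    - [[0,0,0],0,0.03]
    - [[0,0,0],0,0.03]
  squeeze: 40

```text
time_s: 27.7
ee_pos: [0.4933, -0.317, -0.0195]
eef_rot: [3.141, -0.001, -0.089]
force: [-0.4, 0.1, 5.3]
grip_width: 0.0357
grip_force: 40.0
```

jog_arm:
  rows:
    - [[0,0,-0.01],0,0.03]
    - [[0,0,-0.03],0,0.03]
    - [[0,0,-0.04],0,0.03]
    - [[0,0,-0.04],0,0.03]
    - [[0,0,-0.03],0,0.03]
    - [[0,0,-0.01],0,0.03]
    - [[0,0,0],0,0.03]
    - [[0,0,0],0,0.03]

```text
time_s: 28.37
ee_pos: [0.4925, -0.3165, 0.1389]
eef_rot: [-3.141, 0.001, -0.089]
force: [-1.3, -0.3, -2.0]
grip_width: 0.0358
grip_force: 40.0
```

Run:
```python
from g import *
o5=dict(ee_pos=np.array([0.53627948,0.03705315,0.25072063]),eef_rot=[-3.14157023e+00,-1.55050956e-04,2.92489257e+00])
o=get_obs();p=camera('wrist');print(o['ee_pos'],o['eef_rot'],o['grip_width'],o['grip_force'])
a=at_z(p,302,164.25,.096,o5);b=at_z(p,221.6,170.75,.096,o5);print('w5 screws',a.round(4),b.round(4),((a+b)/2).round(4),np.degrees(np.arctan2(*(b-a)[:2])) )
guard(p,o,o['ee_pos'][2]+.0195)
# guard pose in tool by fitting top-face rect
P=pcl(p,o);M=Rt(o);Q=(P-o['ee_pos'])@M
hsv=cv2.cvtColor(p['image'],cv2.COLOR_RGB2HSV);m=(hsv[...,0]>18)&(hsv[...,0]<35)&(hsv[...,1]>120)&(hsv[...,2]>40)
for lo,hi in((-.055,-.045),(-.028,-.015)):
    k=m&(Q[...,2]>lo)&(Q[...,2]<hi)&(np.abs(Q[...,0])<.06);q=Q[k];print(len(q),np.median(q[:,2]),cv2.minAreaRect((q[:,:2]*1e3).astype(np.float32)))
```

```text
[ 0.49247357 -0.31646122  0.13888859] [-3.14122250e+00  6.35527264e-04 -8.90359949e-02] 0.035795716020845546 39.99963663518429
w5 screws [0.5381 0.0854 0.096 ] [ 0.525 -0.01   0.096] [0.5316 0.0377 0.096 ] -172.22129097205632
guard [  159   188   206    92 11646] top med [ 0.494  -0.3159  0.1884] n 4979
top rect ((492.3467712402344, -315.7791442871094), (36.99394607543945, 47.49474334716797), 84.83255767822266)
fl rect ((492.02099609375, -315.78485107421875), (128.23318481445312, 48.01259994506836), 84.82522583007812) [ 0.50349559 -0.31757806  0.16134515]
5343 -0.049467191808888526 ((-0.21799850463867188, -0.7645034790039062), (47.494056701660156, 37.151405334472656), 0.0670088455080986)
5792 -0.022461094097193934 ((-0.52508544921875, -0.6414566040039062), (48.01137924194336, 128.23338317871094), 0.07330460846424103)
```

jog_arm:
  rows:
    - [[0.001,-0.0256,0],0,0.03]
    - [[0.0018,-0.0356,0],0,0.03]
    - [[0.0018,-0.0356,0],0,0.03]
    - [[0.0018,-0.0356,0],0,0.03]
    - [[0.0018,-0.0356,0],0,0.03]
    - [[0.0018,-0.0356,0],0,0.03]
    - [[0.0018,-0.0356,0],0,0.03]
    - [[0.0018,-0.0356,0],0,0.03]
    - [[0.0018,-0.0356,0],0,0.03]
    - [[0.0018,-0.0356,0],0,0.03]
    - [[0.001,-0.01,0],2.65,0.03]
    - [[0,0,0],0,0.03]

```text
time_s: 29.42
ee_pos: [0.5418, 0.0387, 0.1374]
eef_rot: [3.141, 0.004, -0.134]
force: [-0.3, -0.5, -1.2]
grip_width: 0.0354
grip_force: 40.0
```

jog_arm:
  rows:
    - [[0,0,0.02],0,0.03]
    - [[0,0,0.02],0,0.03]
    - [[0,0,0.003],0,0.03]
    - [[0,0,0],0,0.03]

```text
time_s: 29.75
ee_pos: [0.5414, 0.0354, 0.0947]
eef_rot: [3.141, 0.004, -0.135]
force: [0.2, 0.2, -0.5]
grip_width: 0.0358
grip_force: 40.0
```

```bash
cat > k.py <<'E'
from g import *
o=get_obs();p=camera('wrist');M=Rt(o);print(o['ee_pos'],o['eef_rot'],o['grip_width'])
Q=(pcl(p,o)-o['ee_pos'])@M
hsv=cv2.cvtColor(p['image'],cv2.COLOR_RGB2HSV);m=(hsv[...,0]>18)&(hsv[...,0]<35)&(hsv[...,1]>120)&(hsv[...,2]>40)
k=m&(Q[...,2]>-.028)&(Q[...,2]<-.015)&(np.abs(Q[...,0])<.06);r=cv2.minAreaRect((Q[k][:,:2]*1e3).astype(np.float32));print('guard in tool',r)
g=p['image'].mean(2).astype(int);c=np.array(r[0])/1e3
for s in(1,-1):   # sample through each keyhole, in guard-aligned tool coords at flange top
    print('side y',s*48)
    for gx in range(-22,10,2):
        print(gx,[int(cv2.getRectSubPix(p['image'][...,2],(1,1),tuple(map(float,proj(p,o['ee_pos']+M@np.array([c[0]+gx/1e3,c[1]+(s*48+gy)/1e3,-.0225]),o))))[0,0]) for gy in range(-10,11,2)])
plan([.5423,.0362,.095],-.1353,o)
E
python3 k.py
```

```text
[0.54138652 0.03541708 0.09474611] [ 3.14093432  0.00421681 -0.13539678] 0.03583950877701703
guard in tool ((-0.5070228576660156, -0.5943756103515625), (128.04727172851562, 47.934783935546875), 89.74463653564453)
side y 48
-22 [114, 113, 116, 114, 61, 32, 27, 34, 33, 31, 34]
-20 [112, 113, 115, 108, 49, 28, 32, 30, 31, 31, 34]
-18 [114, 114, 115, 154, 100, 35, 34, 35, 32, 33, 32]
-16 [113, 114, 129, 183, 161, 128, 128, 128, 75, 52, 57]
-14 [114, 116, 163, 186, 187, 186, 187, 185, 157, 79, 81]
-12 [114, 129, 183, 187, 186, 187, 185, 186, 164, 79, 81]
-10 [113, 130, 186, 189, 188, 185, 188, 186, 164, 81, 82]
-8 [111, 93, 161, 184, 187, 173, 180, 181, 144, 85, 83]
-6 [82, 73, 84, 140, 155, 130, 130, 111, 84, 86, 82]
-4 [57, 50, 52, 84, 162, 133, 113, 81, 84, 86, 81]
-2 [49, 52, 51, 81, 158, 130, 115, 74, 80, 83, 83]
0 [50, 48, 50, 95, 138, 129, 119, 54, 75, 84, 81]
2 [48, 51, 50, 83, 125, 128, 126, 52, 54, 63, 70]
4 [48, 50, 52, 62, 79, 77, 78, 49, 48, 50, 52]
6 [51, 50, 55, 51, 51, 51, 50, 52, 53, 50, 52]
8 [48, 53, 52, 51, 52, 52, 47, 51, 50, 50, 49]
side y -48
-22 [38, 25, 33, 30, 33
[... 210 characters left out ...]
, 187, 187, 188, 188, 187, 152, 114, 112]
-12 [81, 80, 177, 188, 189, 189, 189, 186, 178, 122, 113]
-10 [82, 84, 175, 188, 189, 190, 188, 187, 182, 126, 114]
-8 [84, 86, 160, 188, 187, 188, 180, 176, 147, 93, 113]
-6 [84, 85, 94, 162, 185, 168, 136, 103, 84, 88, 97]
-4 [82, 89, 90, 89, 173, 132, 96, 80, 85, 86, 85]
-2 [80, 81, 82, 82, 174, 142, 121, 77, 80, 81, 82]
0 [82, 81, 81, 82, 178, 157, 141, 89, 80, 82, 82]
2 [82, 81, 81, 84, 176, 182, 161, 99, 80, 80, 83]
4 [81, 82, 82, 81, 111, 115, 115, 87, 82, 82, 81]
6 [82, 82, 84, 82, 82, 82, 82, 83, 82, 80, 79]
8 [82, 83, 82, 83, 82, 83, 83, 83, 81, 83, 82]
shift mm [ 0.8 -0.9 -0.3] turn -0.01 yaw0 -0.1354 dist rows 0.029486412387606253 t 29.75
```

jog_arm:
  rows:
    - [[0.0008,-0.0009,0.01],0,0.03]
    - [[0,0,0.004],0,0.03]
    - [[0,0,0],0,0.03]
    - [[0,0,0],0,0.03]

```text
time_s: 30.13
ee_pos: [0.5435, 0.037, 0.0826]
eef_rot: [3.142, 0.0, -0.135]
force: [0.1, 0.4, 0.7]
grip_width: 0.0357
grip_force: 40.0
```

```bash
cat > k2.py <<'E'
from g import *
o=get_obs();p=camera('wrist');M=Rt(o);print(o['ee_pos'],o['eef_rot'],o['force'])
Q=(pcl(p,o)-o['ee_pos'])@M
hsv=cv2.cvtColor(p['image'],cv2.COLOR_RGB2HSV);m=(hsv[...,0]>18)&(hsv[...,0]<35)&(hsv[...,1]>120)&(hsv[...,2]>40)
k=m&(Q[...,2]>-.028)&(Q[...,2]<-.015)&(np.abs(Q[...,0])<.06);r=cv2.minAreaRect((Q[k][:,:2]*1e3).astype(np.float32));print('guard in tool',r)
c=np.array(r[0])/1e3;zh=-(.096-o['ee_pos'][2])
for s in(1,-1):
    print('side',s,'head plane; rows gx -22..2, cols gy -8..8: height mm above panel / R / R-B')
    for gx in range(-22,4,2):
        L=[]
        for gy in range(-8,9,2):
            u,v=proj(p,o['ee_pos']+M@np.array([c[0]+gx/1e3,c[1]+(s*48+gy)/1e3,zh]),o);u,v=int(round(u)),int(round(v));q=p['image'][v,u].astype(int);z=(o['ee_pos']+M@Q[v,u])[2]
            L.append('%3d/%3d/%3d'%((z-.09)*1e3,q[0],q[0]-q[2]))
        print('%4d'%gx,' '.join(L))
E
python3 k2.py
```

```text
[0.54348045 0.03698944 0.08263696] [ 3.14152670e+00  2.07028099e-04 -1.35146001e-01] [0.05355028 0.37541144 0.66874619]
guard in tool ((-0.7039623260498047, -0.5528945922851562), (128.2516326904297, 48.49581527709961), 89.87940216064453)
side 1 head plane; rows gx -22..2, cols gy -8..8: height mm above panel / R / R-B
 -22  73/121/  5  73/121/  5  74/121/  3  73/162/  2 122/124/  2 125/ 35/ -4 124/ 34/ -5 124/ 35/ -6 125/ 30/ -5
 -20  71/121/  5  71/121/  4  71/126/  3   0/185/  0   0/168/ -3   0/118/ -2   0/142/ -1   1/143/ -2  12/136/ 17
 -18  69/122/  4  69/119/  4  68/131/  2   0/172/  0   0/166/  1   0/166/  2   0/163/  3   0/153/ -1   0/166/  7
 -16  66/120/  4  66/124/  5   0/145/  2   8/193/  5   8/223/  6   8/169/  5   9/223/  6   0/166/  2   0/132/  3
 -14  61/126/ 10  15/193/ 81   8/167/  5   9/195/  4   9/167/  6   8/159/  6   8/195/  5   6/208/  4  -1/180/  2
 -12  57/176/ 66  14/246/158   7/185/ 64   8/214/  5   8/196/  4   9/169/  6   8/213/  4   9/197/  3   0/214/ 46
 -10  15/193/ 99  14/235/162  15/232/133   8/227/ 20   8/212/  5   8/184/  5   8/221/  5   0/183/ 22  
[... 1540 characters left out ...]
15/252/158  14/217/117
  -8  15/251/167  15/203/110   0/129/  1   8/156/  3   9/181/ 15  15/245/141  16/252/160  16/252/160  15/246/159
  -6  15/251/168  15/198/124   0/126/  2   0/127/  1   0/141/ 20  15/243/156  15/251/163  15/252/166  15/251/169
  -4  15/250/168  14/188/112   0/125/  1   0/126/  0   0/146/ 26  14/246/158  15/251/171  14/251/169  16/251/169
  -2  15/250/167  14/184/103   0/125/  0   0/126/  0   0/151/ 32  14/249/164  15/252/168  15/251/167  15/251/169
   0  15/251/167  15/199/116   1/173/ 61   0/173/ 60   0/190/ 77  14/250/165  14/251/167  15/252/166  14/251/167
   2  16/252/166  15/251/167  15/250/164  14/250/166  14/250/167  15/251/166  15/252/165  15/252/167  15/251/168
```

jog_arm:
  rows:
    - [[0.0012,0.0002,0],0,0.03]
    - [[0,0,0.003],0,0.03]
    - [[0,0,0.003],0,0.03]
    - [[0,0,0.002],0,0.03]
    - [[0,0,0],0,0.03]

```text
time_s: 30.6
ee_pos: [0.5444, 0.0367, 0.074]
eef_rot: [3.141, 0.001, -0.135]
force: [0.7, 1.0, -1.1]
grip_width: 0.0357
grip_force: 40.0
```

```bash
python3 k2.py | sed -n '1,3p;6,14p;16,16p;18,26p'
```

```text
[0.54437653 0.03671377 0.07404164] [ 3.14149388e+00  8.68418540e-04 -1.35195997e-01] [ 0.66898382  0.98473698 -1.12115896]
guard in tool ((-0.9520015716552734, 0.4947052001953125), (48.662105560302734, 130.0101318359375), 0.012373169884085655)
side 1 head plane; rows gx -22..2, cols gy -8..8: height mm above panel / R / R-B
 -18  66/121/  3  66/123/  5   3/121/ 24 116/ 34/ -1 116/ 32/ -4 116/ 37/  1 116/ 28/ -4 117/ 33/ -3 117/ 29/ -3
 -16  64/123/  4  62/128/  2   8/199/  5 115/132/  3 115/ 79/  0 115/123/  3 115/126/  3 114/100/ 51 114/152/104
 -14  60/124/  4   0/135/  0   8/210/  4   9/157/  5   9/101/  2   8/149/  4  10/190/  5   4/191/ 70   6/252/167
 -12   0/131/  4   0/155/ -1   8/213/  5   8/222/  5  10/160/  6   9/211/  5   8/215/  7   5/204/117   6/254/167
 -10   0/173/ 46   0/190/  0   7/167/  4   9/213/  6   9/200/  6   9/213/  5   0/155/  4   5/194/118   7/253/168
  -8   6/239/137   0/189/ 17   0/180/ -1   6/126/  3   7/139/  1   0/129/  0   0/156/ 31   6/241/150   7/254/167
  -6   7/222/154   7/217/ 98   0/180/  6   0/137/ -1   0/132/  0  -1/150/ 29   6/240/149   7/253
[... 672 characters left out ...]
67/122/  4  66/124/  5
 -16 116/ 81/ 43 191/106/  5 115/111/  4 114/ 69/  2 113/170/  7   7/212/  6  63/135/  5  63/124/  4  62/126/  6
 -14   3/151/ 60   8/198/  5   9/158/  7   8/116/  4  10/129/  4   8/164/  4   0/151/  4  60/121/  5  59/121/  3
 -12   3/142/ 40   0/190/  5   8/230/  6   8/177/  6   8/212/  5   8/220/  6   8/153/  5  56/130/  6  55/122/  3
 -10   0/141/ 36   0/136/  1   9/201/  4   9/213/  6   9/210/  5   7/172/  6   0/125/  2   0/178/ 60  54/145/ 26
  -8   6/236/146   0/135/  6   0/146/ -2   1/171/  0   6/147/  2   0/126/  2   0/177/ 53   7/245/148   7/214/107
  -6   6/252/167   5/235/136   0/150/ 13   0/188/ -1   0/187/  2   0/194/ 68   5/250/162   6/254/162   6/249/151
```

jog_arm:
  rows:
    - [[0,0,0.0015],0,0.03]
    - [[0,0,0.0008],0,0.03]
    - [[0,0,0],0,0.03]
    - [[-0.002,0,0],0,0.03]
    - [[-0.002,0,0],0,0.03]
    - [[-0.002,0,0],0,0.03]
    - [[-0.002,0,0],0,0.03]
    - [[-0.002,0,0],0,0.03]
    - [[0,0,0],0,0.03]
    - [[0,0,0],0,0.03]

```text
time_s: 31.48
ee_pos: [0.5347, 0.0381, 0.0724]
eef_rot: [-3.142, -0.0, -0.135]
force: [-0.6, 0.4, -1.0]
grip_width: 0.0361
grip_force: 40.0
```

```bash
sed -i 's/range(-22,4,2)/range(-14,10,2)/' k2.py; python3 k2.py
```

```text
[0.5347332  0.03805634 0.07244046] [-3.14156517e+00 -1.24931216e-04 -1.35232013e-01] [-0.56017215  0.41767549 -0.98030009]
guard in tool ((-0.5989532470703125, 0.0525054931640625), (129.2397003173828, 48.19841384887695), 89.83424377441406)
side 1 head plane; rows gx -22..2, cols gy -8..8: height mm above panel / R / R-B
 -14  59/122/  1  -1/135/ -1   0/185/ -1   0/185/ -1   0/188/ -1   0/190/  0   0/184/  0   3/187/ 78   4/250/166
 -12  55/145/  2   0/161/  0   0/184/ -1   0/189/  1   0/189/  0  -1/189/  0   0/188/  1   4/216/127   4/251/169
 -10   0/171/ 19   1/190/  1  -1/191/  0   0/189/ -1   0/190/ -1   0/191/  0   0/191/  1   4/213/114   3/251/167
  -8   4/220/104   0/168/  4   0/188/ -1   8/216/  4   8/209/  3   9/219/  4   0/201/  4   4/231/119   5/252/165
  -6   4/240/160   4/225/ 99   9/160/  3   8/181/  6   9/131/  5   8/207/  6   8/223/  8   5/246/118   4/253/160
  -4   5/188/141   5/187/124   9/147/  6   8/103/  5   9/ 81/  2  10/109/  3   9/174/  5   5/239/ 78   6/252/163
  -2   4/189/137   4/186/129   8/137/ 12   8/162/  6   9/133/  5   9/145/  4   9/216/  9   4/212/131
[... 1316 characters left out ...]
 4/195/137   4/251/161
  -2   5/251/169   4/244/ 94   9/230/  8   9/208/  6   9/193/  5   8/223/  5   8/175/ 14   5/204/146   5/251/166
   0   5/252/165   5/252/169   7/207/ 48   8/207/  5   8/204/  5   8/167/  5   5/166/ 90   4/193/140   4/252/168
   2   5/251/168   5/252/168   4/227/151   0/134/  2   0/164/  1   1/148/ 21   5/208/143   4/218/153   4/252/168
   4   4/251/168   5/252/168   5/237/157   0/218/116   0/223/ 93   0/226/116   5/251/166   5/251/166   4/252/168
   6   5/252/168   5/251/166 189/252/167   4/252/167 189/252/166   4/252/167   5/252/168   5/252/169   4/252/167
   8   5/253/166   6/252/166   4/252/165   4/252/167   4/252/169   4/252/168   3/252/168   5/252/167   3/252/166
```

jog_arm:
  rows:
    - [[-0.0014,0,0],0,0.03]
    - [[-0.0014,0,0],0,0.03]
    - [[0,0,0.0012],0,0.03]
    - [[0,0,0.0006],0,0.03]
    - [[0,0,0],0,0.03]
    - [[0,0,0],0,0.03]

```text
time_s: 32.03
ee_pos: [0.532, 0.0384, 0.0706]
eef_rot: [-3.142, -0.0, -0.135]
force: [-1.1, 1.5, 0.7]
grip_width: 0.0358
grip_force: 40.0
```

```bash
python3 k2.py | cut -c1-110 | sed -n '1,2p;6,11p;18,23p'
```

```text
[0.53202725 0.03841064 0.07055374] [-3.14157571e+00 -1.87812102e-05 -1.35244285e-01] [-1.07305223  1.49660497 
guard in tool ((-0.6492576599121094, -0.076202392578125), (129.01719665527344, 48.248592376708984), 89.9860839
 -10   0/140/  8   1/190/ -1   0/189/  0   0/187/  0   0/187/ -1   1/188/  0   1/189/  2   2/212/119   3/251/1
  -8   1/174/ 22   0/189/  0   1/188/ -1   0/188/  0   0/189/  0   0/189/  0   0/190/  2   1/240/155   4/251/1
  -6   2/222/119   0/183/  9 187/190/  1   0/185/  1   8/189/  2   0/209/  4   2/228/ 73   2/251/158   2/251/1
  -4   4/189/139   3/188/107   0/174/  8   8/162/  4   7/119/  5   8/207/  6   8/227/ 21   3/247/132   3/251/1
  -2   2/188/137   3/187/132   7/142/ 21   9/113/  2   9/ 85/  6   9/107/  4   8/150/  6   3/225/ 97   2/251/1
   0   3/189/134   2/188/133   8/145/  7   8/155/  6   9/124/  5   8/139/  4   8/155/  5   2/203/ 88   1/251/1
 -12   1/245/165   0/140/  9   1/187/ -2   0/189/ -2   0/189/  0   0/188/  0   0/188/ -1   0/178/  0  55/117/ 
 -10   3/244/166  -1/145/ 31   0/189/ -2   1/191/ -1   0/189/  0   0/189/  0   0/190/  0   0/188/  0  52/160/ 
  -8   3/246/166   0/164/ 38   0/188/ -2   0/191/ -1   0/190/  0   0/191/  1   0/192/  0   0/196/  8   3/224/ 
  -6   3/251/165   2/234/127   0/186/  9   8/212/  5   8/212/  4   0/198/  1   0/198/ 13   2/237/103   3/250/1
  -4   2/251/165   4/247/113   9/225/ 10   9/203/  5   9/172/  6   9/218/  6   3/217/ 69   3/239/165   4/251/1
  -2   2/251/168   3/240/ 64   8/177/  4   9/135/  3   8/117/  4   9/155/  5   8/184/ 20   1/200/142   3/246/1
```

jog_arm:
  rows:
    - [[-0.0008,0,0],0,0.03]
    - [[-0.0006,0,0],0,0.03]
    - [[0,0,0],0,0.03]
    - [[0,0,0],0,0.03]

```text
time_s: 32.42
ee_pos: [0.5306, 0.0386, 0.0706]
eef_rot: [-3.142, -0.0, -0.135]
force: [0.6, 0.2, 0.1]
grip_width: 0.0359
grip_force: 40.0
```

```bash
python3 k2.py | cut -c1-110 | sed -n '1,2p;8,13p;20,25p'
```

```text
[0.53062714 0.03860869 0.07058004] [-3.14156673e+00 -8.16203529e-05 -1.35233915e-01] [0.59438561 0.18286205 0.
guard in tool ((-0.35509490966796875, -0.4158935546875), (128.35919189453125, 47.7851448059082), 89.7726364135
  -6   2/246/156   0/214/ 46   0/189/  1   0/187/ -1   0/187/ -1   0/189/  2  -1/213/ 44   3/248/151   2/251/1
  -4   3/209/149   2/217/145   0/191/ 11   0/171/  3   8/165/  4   8/171/  5   8/226/ 65   2/251/157   3/251/1
  -2   4/188/137   3/189/131   0/162/ 18   8/158/  6   9/145/  5   9/114/  4   8/189/ 14   3/244/114   3/250/1
   0   3/187/139   3/186/134   9/141/ 26  10/119/  4   9/ 88/  2   9/ 88/  3   8/112/  3   8/212/ 90   3/251/1
   2   2/188/134   3/186/134   7/139/ 35   8/157/  3   9/128/  4   8/136/  7   9/162/  5   3/198/ 89   2/247/1
   4   3/188/136   2/187/133   0/153/ 52   9/147/  6   9/155/  5   8/153/  5   9/162/ 27   1/187/125   2/192/1
  -8   2/250/166   0/161/ 39   0/186/ -1   0/189/ -1   0/188/ -1   0/188/  0   0/191/  0   0/195/  7   3/222/ 
  -6   4/250/164   3/244/159   0/162/ 18   0/193/  0   0/195/  1   0/190/  0   0/193/  3   0/225/ 65   3/249/1
  -4   3/251/158   2/251/161   2/239/ 85   8/210/  5   9/200/  5   8/214/  6   0/225/ 71   3/250/163   3/251/1
  -2   4/251/168   3/249/138   8/226/ 15   9/216/  5   9/173/  4   8/217/  6   8/205/ 19   3/209/142   3/247/1
   0   2/251/166   3/246/107   8/203/  7   9/153/  3   8/105/  3   7/162/  4   9/201/  8   3/185/123   4/234/1
   2   3/251/168   4/249/131   8/230/ 10   9/222/  6   8/162/  5   9/222/  5   7/174/ 14   3/179/127   3/189/1
```

jog_arm:
  rows:
    - [[-0.0005,0,0],0,0.03]
    - [[0,0,0],0,0.03]

```text
time_s: 32.63
ee_pos: [0.5303, 0.0386, 0.0706]
eef_rot: [-3.142, -0.001, -0.135]
force: [2.3, -0.3, -1.6]
grip_width: 0.0357
grip_force: 40.0
```

jog_arm:
  rows:
    - [[-0.0005,0,0],0,0.03]
    - [[0,0,0],0,0.03]

```text
time_s: 32.8
ee_pos: [0.5302, 0.0387, 0.0707]
eef_rot: [-3.142, -0.002, -0.135]
force: [5.1, -2.0, -2.1]
grip_width: 0.0355
grip_force: 40.0
```

jog_arm:
  rows:
    - [[0.001,0,0],0,0.03]
    - [[0.0008,0,0],0,0.03]
    - [[0,0,0],0,0.03]
    - [[0,0,0],0,0.03]

```text
time_s: 33.13
ee_pos: [0.5313, 0.0385, 0.0706]
eef_rot: [-3.142, 0.0, -0.135]
force: [-0.9, -0.0, 0.6]
grip_width: 0.0359
grip_force: 40.0
```

jog_arm:
  rows:
    - [[0,0,0],0,0.042]
    - [[0,0,0],0,0.055]
    - [[0,0,0],0,0.055]
    - [[0,0,-0.005],0,0.055]
    - [[0,0,-0.02],0,0.055]
    - [[0,0,-0.03],0,0.055]
    - [[0,0,-0.03],0,0.055]
    - [[0,0,-0.03],0,0.055]
    - [[0,0,-0.03],0,0.055]
    - [[0,0,-0.01],0,0.055]
    - [[0,0,0],0,0.055]
    - [[0,0,0],0,0.055]

```text
time_s: 34.13
ee_pos: [0.5312, 0.0385, 0.2249]
eef_rot: [3.142, 0.0, -0.135]
force: [0.5, 1.0, 0.7]
grip_width: 0.0549
grip_force: 0.0
```

Run:
```python
from g import *
o=get_obs();p=camera('wrist');print(o['ee_pos'],o['eef_rot'],o['force']);guard(p,o,.09)
save(p,'w20.png');P=pcl(p,o)
m=(P[...,2]>.0965)&(P[...,2]<.1015)&(np.abs(P[...,0]-.53)<.03)
x=P[m];im=p['image'][m].astype(int);x=x[(im[:,0]-im[:,2])<40]
for s in(1,-1):
    q=x[np.abs(x[:,1]-(.0385+s*.0478))<.012];print(s,len(q),((np.percentile(q,3,0)+np.percentile(q,97,0))/2).round(4))
t=camera('scene')
for n in('driver_grip','cross_driver','hex_driver'):
  for d in spot_point(n,t)[:1]: print(n,d)
```

```text
[0.53120529 0.03850542 0.22489605] [ 3.14157444e+00  3.45395166e-04 -1.35235610e-01] [0.48765126 0.99169201 0.7221328 ]
guard [ 205  155  115   48 4364] top med [0.5326 0.0388 0.1201] n 1461
top rect ((531.12255859375, 39.23615264892578), (36.005008697509766, 47.36114501953125), 82.04527282714844)
fl rect ((530.720458984375, 39.07892990112305), (127.1997299194336, 47.73287582397461), 81.8592529296875) [0.53390988 0.02242565 0.09305649]
1 58 [0.5373 0.0858 0.0988]
-1 59 [ 0.5249 -0.0092  0.0988]
driver_grip {'at': [0.7414, 0.4755], 'p': 0.78}
cross_driver {'at': [0.5611, 0.4719], 'p': 0.73}
```

```bash
python3 -c "
from station import *
print(hand_in())"
```

```text
the job is handed in; nothing more can be done
None
```

The job is handed in at about 34 s. By my measurements the selector is at the green dot, the screwdriver stands back in the rack's middle hole, and the yellow guard sits flat and within about 1 mm of home under both screw heads; hand-in returned no verdict. The fingers really end about 28 mm short of the stated TCP, so my first tries at gripping the guard closed above it, with one light press of about 6 N on its top, and did not move it.

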